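# Lock the ampoules into their stand

### The arm

A 7-joint arm with a two-finger parallel gripper is mounted at the origin on the work surface. World frame = base frame: x ahead of the robot, y to its left, z up, the work surface at z = 0. Lengths are in m, angles in rad, forces in N, time in s.
With the tool pointing down it reaches from about 0.4 to 0.85 m from the base axis. Payload 4.5 kg.
Tool frame: the origin (TCP) lies at the very end of the fingers, on their centre line; the grasp point (between the pads) lies 19 mm behind it (bot.grasp_offset is the distance from the TCP to the grasp point, in m); z points along the fingers, y is the line along which they close (so a half turn about z gives the same grasp; the last joint's range is limited). The gripper opens to 88 mm and grips with 3 to 60 N. Pads are 18 mm wide; open, the fingers measure 123 mm over their backs; the gripper's body (75 mm by 187 mm) begins 45 mm behind the grasp point.
Start: joints at [1.249, 0.689, -0.195, 1.565, 0.157, 0.902, -0.215], TCP at [0.218, -0.586, 0.214] pointing down, gripper open.
Joint ranges: [-3.01, 3.01], [-0.46, 2.08], [-1.47, 1.51], [0.13, 2.56], [-1, 4.14], [0.04, 2.09], [-2.66, 2.66]. Speed limits (rad/s): [2.57, 2.57, 3.14, 3.14, 3.14, 3.14, 3.14].

### API

Orientations are given as [roll, pitch, yaw] about the fixed x, y, z axes, in that order (R = Rz(yaw) Ry(pitch) Rx(roll)).
In Python, from bench import bot, optics gives the robot as it stands.
- The arm moves only by the tool apply_moves, never from a script. Its argument "deltas" is a list that holds one entry, the list of rows, each a list of 7 numbers: the turn, a rotation vector about the tool's x, y, z in degrees, then the shift along the tool's x, y, z in m, then the opening in per cent of the stroke, from 0 (shut) to 100 (fully open). A call has 1 to 12 rows; each row shifts and turns the commanded pose from where the row before left it, along the tool's axes as they then stand; what a row does not reach is not made up. A row lasts 1/8 s, in which the tool goes at most 62.5 mm and 10.7 degrees, less where a joint would pass 70% of its speed; a pose out of reach is approached as far as the arm can. A call with a gripper value outside its range is refused whole. The fingers move at their own pace and stop on an object; "force" is the grip in N (left out, the last holds). Time passes only in rows, so rows that do not move let the fingers close. It gives the time, the measured TCP pose, the force, the opening and the grip force at its end, in the units of the state.
- bot.get_obs(): the state, without advancing time (a new reading comes with each control period).
- optics.get_image(name): name is "side" or "top" or "wrist"; returns a dict with "image" (384x512x3 uint8, red, green, blue), "camera_matrix" (3x3 intrinsics, pixels), "R" (3x3) and "t" (3): a world point X has camera coordinates R X + t; the wrist camera has in their place "T_tool_cam" (4x4, takes a point from camera to tool coordinates, whose origin is the TCP and whose axes are the flange's). Camera axes: x right, y down, z forward; pixel columns grow to the right and rows downward; lengths in m; the calibration is good to about 2 mm. A picture is of the moment at which its call begins: read the wrist's pose just before it. There is no depth.
- bot.sign_off(): hands the job in; it is judged then, once.
The state is a dict: "time": time; "qpos": joint angles; "joint_velocities": joint speeds; "tau": joint torques, N m; "tcp_pos": TCP position; "orientation": TCP orientation; "force": force on the tool from outside, world axes, zero at the start; "ft_torque": the same for the moment, N m; "opening": finger opening in m; "grip_force": force on a finger pad.
Only numpy, scipy, OpenCV 4.12 (cv2) and the standard library are available. Lean on these libraries where they do the work, as an engineer would, in place of code of your own. Each camera call takes 0.05 s, during which the arm holds its last target. There are 200 camera calls.

### The job

Stand the loose brown ampoule in the empty slot of the leaning ampoule stand, then swing the steel keeper down over all four ampoules until it lies flat with its end loop around the post. Then lock it: push the R-clip's straight leg right through the post's cross-hole until its bent leg has ridden over the post and snapped home around it, and let go. Do not tip the ampoules over, and leave everything else where it is.

Things in the scene. Friction and masses are not known exactly. Their poses are not given: they have to be found in the camera images.
- stand: Fixed birch plywood plinth, 150 (x) x 290 (y) mm on the table, that carries the leaning rack. Origin under its middle, x from its front to its back, z up. Its front looks roughly to the right (-y) of the robot.
- rack: Fixed upper part of the stand, leaning 30 degrees to its front: plywood board, white acrylic block (top z 40 mm, walls 6) with four open square slots in a row, steel post right, hinge pillar left (y 92). Origin on the board's top under the row's middle, 56 mm up; x up the slope, y left along the row (seen from its front), z square to the board. Slot middles at y 54, 18, -18, -54 mm.
- slot (a point): Floor centre of the empty slot (third from the left, seen from its front, rack y -18 mm), axes as rack; the slot is 26 x 26 mm and 40 deep along z.
- post_hole (a point): Middle of the cross-hole in the round steel post, axes as rack. The hole runs along x right through the 20 mm post, 9 mm across. Post axis at rack y -90 mm, along z; its top is 17 mm above this point, the top of the closed keeper's loop 4.2 mm below it (rack z 114.7 mm).
- keeper_hinge (a point): Middle of the keeper's hinge axis (the axis runs along rack x), at rack y 92, z 107 mm.
- keeper_end (a point): Top of the middle of the keeper's free end, 204 mm from the hinge axis.
- keeper (a joint): Angle of the keeper, rad: 0 shut on its stop (lying along rack -y over the ampoules, end loop around the post), growing as its free end swings up and over to +y; starts at 1.65 to 1.85. Steel flat 24 mm wide, 5 thick, ending in a loop of 7 mm round bar, 41 mm wide outside; 0.18 kg. Its stiff hinge (0.3 N m) holds it wherever it is left; push it over and down.
- ampoule: The loose brown glass ampoule, 100 mm tall, standing on the table: round body 22 mm in diameter up to 58 mm, then neck and narrow tip; 36 g. Origin under its foot, z up through its tip. It starts at one of three spots, the vial and the cup at the other two.
- clip: Steel R-clip of 5.5 mm wire, 146 mm long, 73 g, lying flat. z up from its underside, x along the straight leg (axis y 0, z 2.75 mm; tip at x 107). Finger loop: oblong two-turn coil, 11 mm high, x -39 to 3, y -3 to 21, sides parallel from x -27 to -9. The bent leg leaves it on the +y side; hump at x 58, flared end at x 88, y 16.5 mm.
- clip_seat (a point): Point on the straight leg's axis under the hump (clip x 58, y 0, z 2.75 mm): it lies at post_hole when the clip is home. Axes as clip.
- clip_eye (a point): Middle of the finger loop (clip x -18, y 9, z 2.75 mm), 24 mm wide over its parallel sides: the place to hold the clip. Axes as clip.
- clip_leg (a joint): How far the bent leg is sprung open at the loop, rad: 0 at rest, about 0.05 as its throat rides over the post. Riding over takes a push of about 8 N along the leg, then it snaps back; pushed further the loop side of the hump stops against the post.
- ampoule_a: One of the three ampoules already in the stand (same shape as ampoule, origin under its foot); to be left alone: in the first slot from the left.
- ampoule_b: One of the three ampoules already in the stand (same shape as ampoule, origin under its foot); to be left alone: in the second slot from the left.
- ampoule_c: One of the three ampoules already in the stand (same shape as ampoule, origin under its foot); to be left alone: in the fourth slot, next to the post.
- vial: A bystander, to be left alone: clear glass vial with grey rubber stopper, 32 mm in diameter, 67 tall; origin under its foot.
- cup: A bystander, to be left alone: small white open medicine cup, 42 mm in diameter, 40 tall; origin under its foot.
- crusher: A bystander, to be left alone: blue plastic pill crusher with a screw handle, 57 mm in diameter, 96 tall; origin under its foot.
- dish: A bystander, to be left alone: steel kidney dish, 112 x 205 mm, 42 high; origin under its middle.
- syrup: A bystander, to be left alone: brown medicine bottle, 58 mm in diameter, 125 tall; origin under its foot.
- pillbox: A bystander, to be left alone: white week box for pills with seven clear lids, 34 x 150 mm, 25 high; origin under its middle.

How it is judged:
On the way, in this order (a step that is already met when the one before it is completed fails the run):
1. the ampoule stands in the empty slot and is let go (x of ampoule in the frame of slot between -0.006 and 0.006 m and y of ampoule in the frame of slot between -0.006 and 0.006 m and z of ampoule in the frame of slot between -0.004 and 0.005 m and angle between the z axis of ampoule and the z axis of rack, either way round below 0.2 rad and contact force between the fingers and ampoule below 0.3 N), for 0.2 s.
2. the keeper is shut over the ampoules (x of ampoule in the frame of slot between -0.006 and 0.006 m and y of ampoule in the frame of slot between -0.006 and 0.006 m and z of ampoule in the frame of slot between -0.004 and 0.005 m and angle between the z axis of ampoule and the z axis of rack, either way round below 0.2 rad and value of joint keeper below 0.05 rad), for 0.2 s.
3. the clip's straight leg is through the post and its bent leg has snapped over it (value of joint keeper below 0.05 rad and distance between clip_seat and post_hole below 0.006 m and angle between the x axis of clip and the x axis of rack, either way round below 0.25 rad and angle between the z axis of clip and the z axis of rack, either way round below 0.3 rad and value of joint clip_leg below 0.04 rad), for 0.2 s.
At the end, for the whole second after the job is handed in: Ampoule on the slot's floor within 6 mm, in line with it within 0.2 rad; keeper within 0.05 rad of shut; clip flat to the keeper, straight leg through the hole, its seat point within 6 mm of the hole's middle, leg within 0.25 rad of the hole's line, bent leg sprung back; all at rest, let go (all of step 1 and all of step 3 and contact force between the fingers and clip below 0.3 N and linear speed of each of clip, ampoule below 0.03 m/s); the robot touches nothing.
It fails at once if an ampoule already in the stand is shifted more than 20 mm (distance of any of ampoule_a, ampoule_b, ampoule_c from where it was at the start of the episode above 0.02 m).
It fails at once if the vial, cup, pill crusher, kidney dish, brown bottle or week box is moved more than 30 mm (distance of any of vial, cup, crusher, dish, syrup, pillbox from where it was at the start of the episode above 0.03 m).
It fails at once if the loose ampoule is tipped over (angle between ampoule's own z axis and vertical above 1.1 rad).
It also fails if it takes over 70 s, if anything falls off the work surface, if the arm or the gripper's body presses on something with over 40 N, if the wrist force passes 120 N, or if a joint passes its speed limit or range.

## Working session

There is one attempt and no reset: what is moved stays moved. The work goes in short steps, Python scripts to look and compute and a tool call to move; the robot and the scene stay as the last step left them, time stands still between calls to the robot, and variables do not carry over. Pictures are saved under pics/ and viewed, at most 10 in all, crops included, and the job is handed in when it is done.

Besides the shell and the picture viewer there is one more tool, called after "Request:" as a command line: name --argument value ..., lists and objects as JSON in quotes. apply_moves: Moves the arm, as the interface text tells. Its arguments: {"type":"object","properties":{"deltas":{"type":"array"},"force":{"type":"number"}},"required":["deltas"]}

```bash
ls; mkdir -p pics; python3 - <<'E'
from bench import bot, optics
import cv2,numpy as np,json
o=bot.get_obs();print(o)
ims=[]
for n in("side","top","wrist"):
    d=optics.get_image(n);cv2.imwrite(f"pics/{n}0.png",cv2.resize(d["image"][...,::-1],None,fx=1.5,fy=1.5,interpolation=cv2.INTER_CUBIC))
    print(n,{k:np.round(v,4).tolist() for k,v in d.items() if k!="image"})
    np.savez(f"{n}0.npz",**d)
E
```

```text
pics
{'time': 0.0, 'qpos': array([ 1.24879885,  0.68999236, -0.19452413,  1.56634382,  0.15731952,
        0.90246605, -0.21513265]), 'joint_velocities': array([ 0.00129476, -0.00160467, -0.00028592, -0.00039045,  0.00123801,
        0.00071726, -0.00082535]), 'tau': array([-8.22231850e-04, -5.27561045e+01, -1.26740813e+00, -1.53432012e+01,
       -5.26379887e-02,  6.36747645e-03,  1.74990823e-04]), 'tcp_pos': array([ 0.2174314 , -0.58524688,  0.21360514]), 'orientation': array([-3.13978245e+00,  1.35144958e-04,  3.55869266e-01]), 'force': array([-0.0249272 ,  1.44467061,  1.18604232]), 'ft_torque': array([ 0.0221343 ,  0.05356866, -0.0005416 ]), 'grip_force': 0.0, 'opening': 0.08835276965451783}
side {'camera_matrix': [[383.301, 0.0, 250.5922], [0.0, 383.301, 199.8496], [0.0, 0.0, 1.0]], 'R': [[0.9967, -0.0796, -0.0178], [-0.0595, -0.5602, -0.8262], [0.0558, 0.8245, -0.563]], 't': [-0.5437, 0.1012, 1.3338]}
top {'camera_matrix': [[446.0586, 0.0, 252.4316], [0.0, 446.0586, 197.7132], [0.0, 0.0, 1.0]], 'R': [[-0.0165, -0.9999, -0.005], [-0.9945, 0.0169, -0.103], [0.1031, 0.0032, -0.9947]], 't': [-0.0443, 0.5504, 1.3414]}
wrist {'camera_matrix': [[313.3678, 0.0, 258.2439], [0.0, 313.3678, 192.0449], [0.0, 0.0, 1.0]], 'T_tool_cam': [[0.0011, -0.962, -0.273, 0.0705], [1.0, 0.0008, 0.0011, -0.0004], [-0.0009, -0.273, 0.962, -0.1702], [0.0, 0.0, 0.0, 1.0]]}
```

View pics/side0.png

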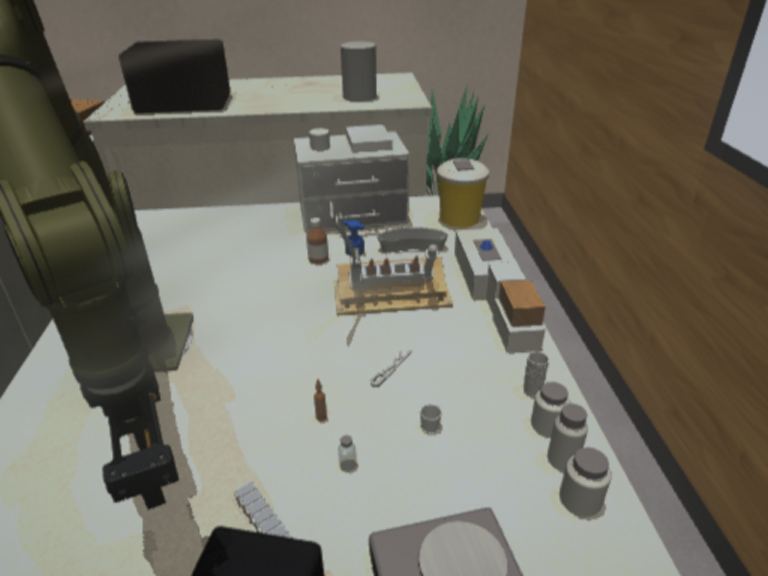

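View pics/top0.png

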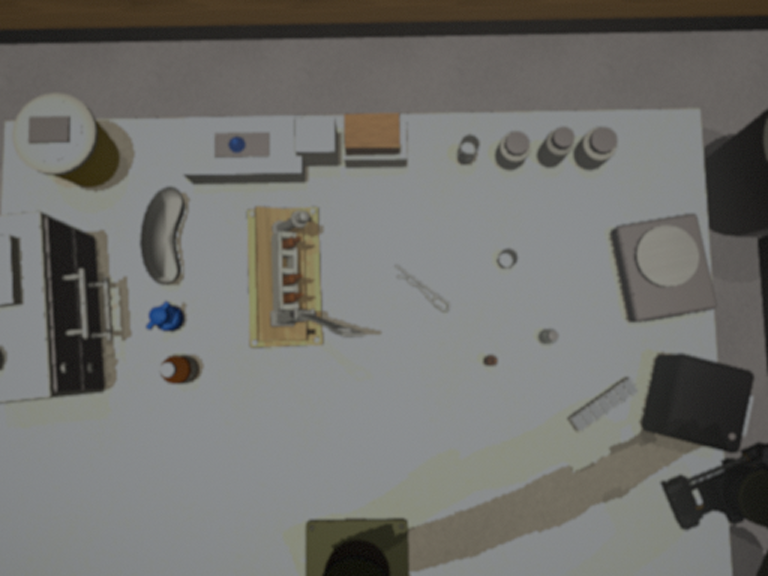

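The side view shows the ampoule foot near (320,418), the clip from about (373,383) to (411,350), and the stand around (392,275). In the top view the ampoule is at (490,360), the clip runs from (445,305) to (398,265), and the stand is around (285,277). The keeper is raised, with its end near (380,330). Pixels are in the 1.5x pictures.

```bash
cat > h.py <<'E'
import numpy as np, cv2
from scipy.spatial.transform import Rotation as Ro
from scipy.optimize import least_squares
def toolR(o): return Ro.from_euler('xyz',o).as_matrix()
def cam(d,obs=None):
    "K, R, t world->camera"
    K=d["camera_matrix"]
    if "T_tool_cam" in d:
        T=np.eye(4);T[:3,:3]=toolR(obs["orientation"]);T[:3,3]=obs["tcp_pos"]
        M=np.linalg.inv(T@d["T_tool_cam"]);return K,M[:3,:3],M[:3,3]
    return K,d["R"],d["t"]
def proj(c,X):
    K,R,t=c;p=(np.atleast_2d(X)@R.T+t)@K.T;return p[:,:2]/p[:,2:]
def onplane(c,uv,z):
    K,R,t=c;o=-R.T@t;v=R.T@np.linalg.solve(K,[*uv,1]);return o+v*(z-o[2])/v[2]
def tri(cs,uvs):
    A=[];b=[]
    for (K,R,t),uv in zip(cs,uvs):
        o=-R.T@t;v=R.T@np.linalg.solve(K,[*uv,1]);v/=np.linalg.norm(v);P=np.eye(3)-np.outer(v,v);A.append(P);b.append(P@o)
    A=np.array(A);X=np.linalg.solve(A.sum(0),np.sum(b,0));return X,[float(np.linalg.norm(a@X-q)) for a,q in zip(A,b)]
def go(obs,p,R):
    "turn (deg, tool axes) then shift in the new axes"
    R0=toolR(obs["orientation"]);rv=np.degrees(Ro.from_matrix(R0.T@R).as_rotvec())
    d=np.array(p)-obs["tcp_pos"]
    print("turn",rv.round(2),"shift after turn",(R.T@d).round(4),"shift before",(R0.T@d).round(4))
def load(n):
    d=dict(np.load(n+".npz"));o={k[2:]:v for k,v in d.items() if k.startswith("o_")};return d,cam(d,o)
def snap(name,fn):
    from bench import bot,optics
    o=bot.get_obs();d=optics.get_image(name)
    np.savez(fn+".npz",**d,o_tcp_pos=o["tcp_pos"],o_orientation=o["orientation"]);return d,cam(d,o)
E
python3 - <<'E'
from h import *
s=load("side0")[1];t=load("top0")[1]
for n,a,b,z in [("amp foot",(320,417),(491,363),0),("amp tip",(319,382),(489,356),.1),("clip loop",(376,380),(440,302),.003),("clip tip",(411,351),(398,266),.003),("post top",(433,250),(304,213),.15),("vial",(347,445),(547,334),.06),("cup",(430,410),(507,257),.04),("stand FR",(450,304),(322,208),.02),("stand FL",(338,309),(322,344),.02),("keeper end",(350,330),(378,332),.3)]:
    a=np.array(a)/1.5;b=np.array(b)/1.5
    X,e=tri([s,t],[a,b]);print(n,X.round(3),np.round(e,4),onplane(t,b,z).round(3))
E
```

```text
amp foot [ 0.412 -0.282  0.007] [0.0017 0.0017] [ 0.411 -0.283  0.   ]
amp tip [ 0.421 -0.266  0.085] [0.0032 0.0032] [ 0.424 -0.264  0.1  ]
clip loop [ 0.535 -0.181  0.003] [0.0037 0.0037] [ 0.539 -0.181  0.003]
clip tip [ 0.616 -0.095  0.004] [0.0005 0.0005] [ 0.616 -0.095  0.003]
post top [0.693 0.084 0.158] [0.0032 0.0032] [0.698 0.085 0.15 ]
vial [ 0.465 -0.391  0.044] [0.0013 0.0013] [ 0.466 -0.387  0.06 ]
cup [ 0.624 -0.317  0.041] [0.0008 0.0008] [ 0.625 -0.317  0.04 ]
stand FR [0.737 0.062 0.015] [0.0027 0.0027] [0.738 0.062 0.02 ]
stand FL [0.457 0.064 0.019] [0.0017 0.0017] [0.455 0.064 0.02 ]
keeper end [ 0.48  -0.051  0.039] [0.0035 0.0035] [ 0.463 -0.052  0.3  ]
```

Request:
apply_moves --deltas '[[[0, 0, 10.2, 0, 0, -0.01, 100], [0, 0, 10.2, 0, 0, -0.01, 100], [0, 0, 0, 0.036, -0.05, -0.004, 100], [0, 0, 0, 0.036, -0.05, -0.004, 100], [0, 0, 0, 0.036, -0.05, -0.004, 100], [0, 0, 0, 0.036, -0.05, -0.004, 100], [0, 0, 0, 0.036, -0.05, -0.004, 100], [0, 0, 0, 0, 0, 0, 100]]]'

```text
time: 1.15
tcp_pos: [0.402, -0.3303, 0.2547]
orientation: [-3.139, -0.002, 0.011]
force: [0.4, -1.9, 0.7]
opening: 0.0882
grip_force: 0.0
```

```bash
python3 - <<'E'
from h import *
from bench import bot
d,c=snap("wrist","w1");o=bot.get_obs();print(o["tcp_pos"],o["orientation"],o["qpos"].round(2))
for p in [(.412,-.283,0),(.412,-.283,.1),(.465,-.391,.06),(.535,-.181,.003),(.616,-.095,.003)]:print(proj(c,p).round(0))
E
```

```text
[ 0.39941832 -0.33359283  0.25448524] [-3.14090504e+00 -4.59310343e-04  5.57274042e-03] [ 0.66  0.5  -0.09  1.83  0.05  0.82 -1.01]
[[224. 149.]]
[[214. 163.]]
[[313. 111.]]
[[140.  50.]]
[[ 60. -26.]]
```

Request:
apply_moves --deltas '[[[0, 0, 0, 0.03, -0.05, 0, 100], [0, 0, 0, 0.03, -0.05, 0, 100], [0, 0, 0, 0.03, -0.05, 0, 100], [0, 0, 0, 0.03, -0.05, 0, 100], [0, 0, 0, 0, 0, 0, 100]]]'

```text
time: 1.82
tcp_pos: [0.52, -0.132, 0.2541]
orientation: [-3.139, -0.001, 0.007]
force: [-0.1, -1.5, 0.4]
opening: 0.0878
grip_force: 0.0
```

```bash
python3 - <<'E'
from h import *
from bench import bot
d,c=snap("wrist","w2");o=bot.get_obs();print(o["time"],o["tcp_pos"],o["orientation"],o["qpos"].round(2))
for p in [(.412,-.283,0),(.412,-.283,.1),(.535,-.181,.003),(.616,-.095,.003),(.693,.084,.158)]:print(proj(c,p).round(0))
a=load("w1")[0]["image"];b=d["image"]
im=np.hstack([a,b])[...,::-1];cv2.imwrite("pics/w12.png",cv2.resize(im,(800,300),interpolation=cv2.INTER_AREA))
E
```

```text
1.875 [ 0.51818049 -0.13550366  0.25400512] [3.14147862e+00 5.33684915e-04 1.95047747e-03] [ 0.22  0.52 -0.07  1.79  0.05  0.84 -1.45]
[[362. 231.]]
[[389. 266.]]
[[295. 147.]]
[[230.  82.]]
[[-36. -45.]]
```

View pics/w12.png

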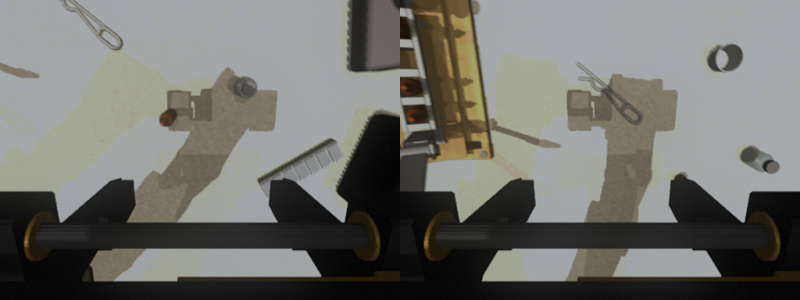

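The left half (w1) shows the ampoule at (168,118) and the vial at (244,86). The right half (w2) shows the clip with its loop near (632,115) and legs towards (578,65), and the stand at the left edge.

Request:
apply_moves --deltas '[[[0, 0, 0, 0, 0, -0.055, 100], [0, 0, 0, 0, 0, -0.055, 100], [0, 0, 0, 0, 0, -0.055, 100], [0, 0, 0, 0.016, -0.045, 0, 100], [0, 0, 0, 0.016, -0.045, 0, 100], [0, 0, 0, 0.016, -0.045, 0, 100], [0, 0, 0, 0.016, -0.045, 0, 100], [0, 0, 0, 0.016, -0.045, 0, 100], [0, 0, 0, 0, 0, 0, 100], [0, 0, 0, 0, 0, 0, 100]]]'

```text
time: 3.12
tcp_pos: [0.5979, 0.0854, 0.419]
orientation: [3.139, 0.001, -0.005]
force: [-0.6, -0.3, 0.3]
opening: 0.0879
grip_force: 0.0
```

```bash
python3 - <<'E'
from h import *
from bench import bot
d,c=snap("wrist","w3");o=bot.get_obs();print(o["time"],o["tcp_pos"],o["orientation"],o["qpos"].round(2))
# composite: stand crop 2x | clip crop 4x, ampoule crops
def crop(im,u0,v0,w,h,f): return cv2.resize(im[v0:v0+h,u0:u0+w],None,fx=f,fy=f,interpolation=cv2.INTER_CUBIC)
print(proj(c,[(.693,.084,.158),(.457,.064,.02),(.737,.062,.02),(.6,.137,.05)]).round(0))
w1=load("w1")[0]["image"];w2=load("w2")[0]["image"]
A=crop(d["image"],130,40,256,150,2) # 512x300? 
cl=crop(w2,210,70,110,100,5)
am=crop(w1,190,125,50,60,5);am2=crop(w2,330,200,50,60,5)
print(A.shape,cl.shape)
can=np.zeros((600,800,3),np.uint8)
B=crop(d["image"],112,0,400,150,2);can[:300,:800]=B
x=crop(w2,220,75,100,75,4);can[300:600,:400]=x
y=crop(w1,190,120,50,75,4);can[300:600,400:600]=y
z=crop(w2,340,195,50,75,4);can[300:600,600:800]=z
cv2.imwrite("pics/c1.png",can[...,::-1])
E
```

```text
3.175 [0.59790638 0.08525968 0.41925422] [ 3.13923951e+00  4.28089247e-04 -5.26322162e-03] [-0.16  0.49 -0.11  1.29  0.05  1.36 -1.84]
[[259.  83.]
 [269. 217.]
 [271.  61.]
 [228. 145.]]
(300, 512, 3) (500, 550, 3)
```

View pics/c1.png

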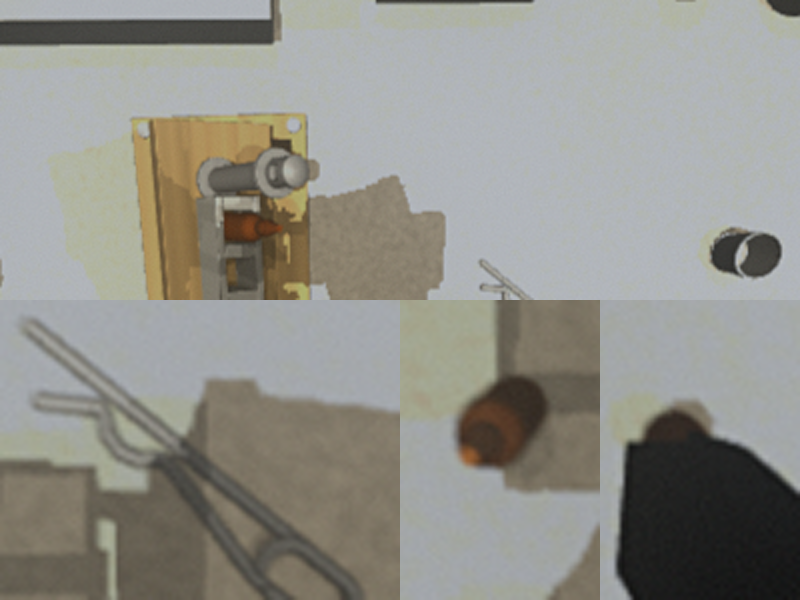

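w3 shows the post top at (295,171) in the crop and the empty slot at (243,273). The lower crop shows the straight leg's tip at (28,325), with the bent leg on its left (clip +y), so the clip lies with z up. The ampoule's foot is near (514,405) and its tip near (469,458) in its own crop.

```bash
python3 - <<'E'
from h import *
w1=load("w1")[1];w2=load("w2")[1];w3=load("w3")[1];s=load("side0")[1];t=load("top0")[1]
print("amp",onplane(w1,(218.5,146.2),0).round(4),onplane(w1,(207.2,159.5),.1).round(4))
X,e=tri([w1,s,t],[(207.2,159.5),np.array((319,381))/1.5,np.array((489,356))/1.5]);print("amp tip tri",X.round(4),np.round(e,4))
a=onplane(w2,(227,81.2),.0028);b=onplane(w2,(267.5,113.75),.0028);print("clip",a,b)
u=(a-b)/np.linalg.norm(a-b);n=np.array([-u[1],u[0],0]);print("yaw",np.degrees(np.arctan2(u[1],u[0])),"eye",a-.125*u+.009*n)
print("post",tri([w3,s,t],[(259.5,85.5),np.array((433,249))/1.5,np.array((304,213))/1.5]))
for p in [(265,57.5),(178.5,59)]:print("plinth z.02",onplane(w3,p,.02).round(4))
E
```

```text
amp [ 0.4163 -0.2756  0.    ] [ 0.4154 -0.2761  0.1   ]
amp tip tri [ 0.4184 -0.2697  0.089 ] [0.0068 0.0008 0.007 ]
clip [ 0.61725239 -0.09084721  0.0028    ] [ 0.57749973 -0.14295599  0.0028    ]
yaw 52.66077572095016 eye [ 0.53428026 -0.18477072  0.0028    ]
post (array([0.69160498, 0.08296509, 0.16170142]), [0.001514723512485524, 0.002210921850567687, 0.0036824298984133625])
plinth z.02 [0.7419 0.0725 0.02  ]
plinth z.02 [0.74   0.2181 0.02  ]
```

Request:
apply_moves --deltas '[[[0, 0, 0, -0.026, 0.0516, 0, 100], [0, 0, 0, -0.026, 0.0516, 0, 100], [0, 0, 0, -0.026, 0.0516, 0, 100], [0, 0, 0, -0.026, 0.0516, 0, 100], [0, 0, 0, -0.026, 0.0516, 0, 100], [0, 0, 0, -0.026, 0.0516, 0, 100], [0, 0, 0, -0.026, 0.0516, 0, 100], [0, 0, 0, 0, 0, 0.055, 100], [0, 0, 0, 0, 0, 0.055, 100], [0, 0, 0, 0, 0, 0.055, 100], [0, 0, 0, 0, 0, 0.055, 100], [0, 0, 0, 0, 0, 0, 100]]]'

```text
time: 4.68
tcp_pos: [0.4118, -0.2724, 0.1971]
orientation: [-3.139, 0.008, -0.004]
force: [-0.4, -0.9, 0.6]
opening: 0.0881
grip_force: 0.0
```

```bash
python3 - <<'E'
from h import *
from bench import bot
d,c=snap("wrist","w4");o=bot.get_obs();print(o["time"],o["tcp_pos"],o["orientation"])
print(proj(c,[(.416,-.276,0),(.416,-.276,.1),o["tcp_pos"]]).round(0))
go(o,(.416,-.276,.040),Ro.from_euler('xyz',[np.pi,0,0]).as_matrix())
cv2.imwrite("pics/w4.png",d["image"][...,::-1])
E
```

```text
4.725 [ 0.41403058 -0.27322046  0.19940458] [-3.14112853e+00  2.71561025e-03 -3.11627317e-03]
[[262. 160.]
 [263. 181.]
 [260. 226.]]
turn [-0.03  0.16 -0.18] shift after turn [0.002  0.0028 0.1594] shift before [0.0024 0.0028 0.1594]
```

View pics/w4.png

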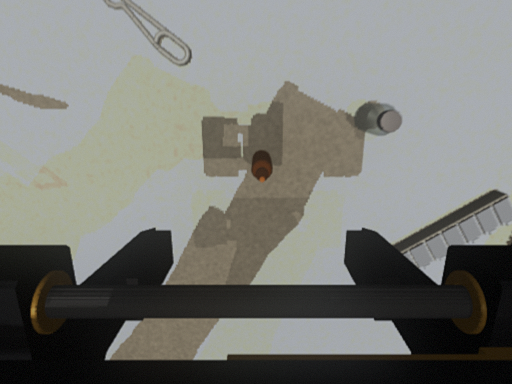

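w4 shows the ampoule foot at (262,160) and the tip at (262,179), which is within 2 px of the prediction, so I'm descending.

Request:
apply_moves --deltas '[[[0, 0, 0, 0.002, 0.003, 0.05, 100], [0, 0, 0, 0, 0, 0.05, 100], [0, 0, 0, 0, 0, 0.04, 100], [0, 0, 0, 0, 0, 0.019, 100], [0, 0, 0, 0, 0, 0, 100], [0, 0, 0, 0, 0, 0, 10], [0, 0, 0, 0, 0, 0, 10], [0, 0, 0, 0, 0, 0, 10], [0, 0, 0, 0, 0, 0, 10], [0, 0, 0, 0, 0, 0, 10], [0, 0, 0, 0, 0, 0, 10]]]' --force 12

```text
time: 6.1
tcp_pos: [0.4178, -0.2751, 0.0404]
orientation: [3.142, 0.0, -0.0]
force: [-0.1, -0.0, -0.1]
opening: 0.0301
grip_force: 0.0
```

Request:
apply_moves --deltas '[[[0, 0, 0, 0, 0, 0, 10], [0, 0, 0, 0, 0, 0, 10], [0, 0, 0, 0, 0, 0, 10], [0, 0, 0, 0, 0, -0.01, 10], [0, 0, 0, 0, 0, -0.05, 10], [0, 0, 0, 0, 0, -0.05, 10], [0, 0, 0, 0, 0, -0.05, 10], [0, 0, 0, 0, 0, -0.05, 10], [0, 0, 0, 0, 0, -0.05, 10], [0, 0, 0, 0, 0, 0, 10]]]'

```text
time: 7.35
tcp_pos: [0.4196, -0.2763, 0.3045]
orientation: [3.137, -0.008, -0.001]
force: [0.4, 0.2, -0.8]
opening: 0.0115
grip_force: 12.6
```

```bash
python3 - <<'E'
from h import *
from bench import bot
o=bot.get_obs();print(o["time"],o["tcp_pos"],o["opening"],o["grip_force"])
# guess rack: origin such that post top (0,-.09,.1317) at measured; R rack
Rz=Ro.from_euler('z',90,degrees=True).as_matrix();Rr=Rz@Ro.from_euler('y',-30,degrees=True).as_matrix()
print(Rr.round(3))
P=np.array([.6916,.083,.165]);org=P-Rr@[0,-.09,.1317];print("org",org)
Rt=Rr@np.array([[0,-1,0],[-1,0,0],[0,0,-1.]]);Rt=np.column_stack([-Rr[:,1],-Rr[:,0],-Rr[:,2]])
for z in(.18,.05): print(z,org+Rr@[0,-.018,z]);go(o,org+Rr@[0,-.018,z],Rt)
E
```

```text
7.35 [ 0.41964682 -0.27629826  0.30453828] 0.011512055761726196 12.575444911373097
[[ 0.    -1.    -0.   ]
 [ 0.866  0.    -0.5  ]
 [ 0.5    0.     0.866]]
org [0.6016     0.14885    0.05094445]
0.18 [0.6196     0.05885    0.20682903]
turn [30.25 -0.45  0.08] shift after turn [ 0.2    -0.2414  0.2522] shift before [ 0.199  -0.3357  0.0978]
0.05 [0.6196     0.12385    0.09424572]
turn [30.25 -0.45  0.08] shift after turn [ 0.2    -0.2414  0.3822] shift before [ 0.1981 -0.4012  0.2101]
```

```bash
python3 - <<'E'
from h import *
d,c=snap("wrist","w5");s,cs=snap("side","s5")
p=proj(cs,(.4196,-.2763,.3045))[0].astype(int);print(p,proj(cs,(.416,-.276,0)))
a=cv2.resize(d["image"],(400,300));u,v=p
b=cv2.resize(s["image"][v-40:v+110,u-60:u+60],(400,500),interpolation=cv2.INTER_CUBIC)
can=np.zeros((500,800,3),np.uint8);can[:300,:400]=a;can[:,400:]=b
cv2.imwrite("pics/c5.png",can[...,::-1])
E
```

```text
[207 191] [[214.24517936 278.26579177]]
```

View pics/c5.png

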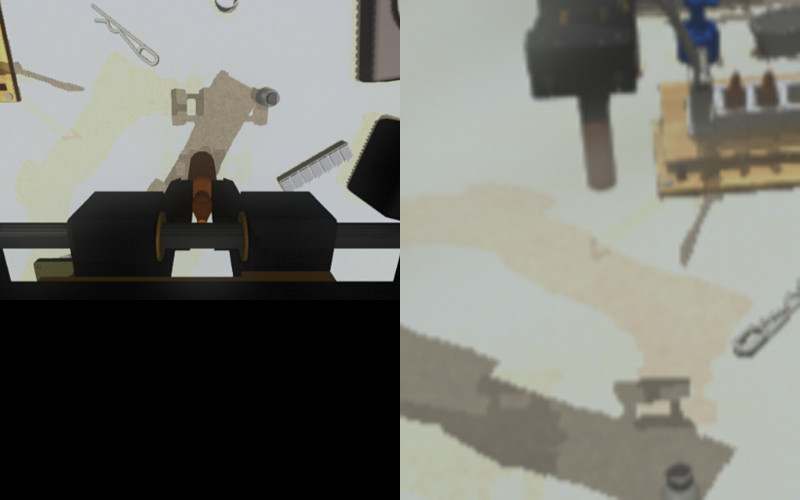

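c5 shows the ampoule hanging from the fingers, held at the neck, with its body below the fingertips. In wrist pixels the foot's far edge is at about v=195 and the body spans u 242–275. Next I check how straight it hangs.

```bash
python3 - <<'E'
from h import *
d,_=load("w5");K=d["camera_matrix"];M=np.linalg.inv(d["T_tool_cam"])
c=(K,M[:3,:3],M[:3,3])
a=np.linspace(0,2*np.pi,72)
for tilt in(-10,-5,0,5,10):
    R=Ro.from_euler('y',tilt,degrees=True).as_matrix();g=np.array([0,0,-.019])
    foot=g+(R@np.c_[.011*np.cos(a),.011*np.sin(a),0*a+.059].T).T
    p=proj(c,foot);q=proj(c,g+R@[0,0,-.041]);print(tilt,"foot u",p[:,0].min().round(1),p[:,0].max().round(1),"v",p[:,1].min().round(1),"tip",q.round(1), "fc",proj(c,g+R@[0,0,.059]).round(1))
im=d["image"].astype(int);m=(im[...,0]>im[...,2]*1.6)&(im[...,0]>40);ys,xs=np.nonzero(m[150:310,220:300]);print("brown v",ys.min()+150,ys.max()+150,"u",xs.min()+220,xs.max()+220)
for v in range(185,290,8):
    x=np.nonzero(m[v,225:295])[0]; 
    if len(x):print(v,x.min()+225,x.max()+225,end='; ')
E
```

```text
-10 foot u 243.1 274.0 v 205.5 tip [[259.  269.5]] fc [[258.6 220.7]]
-5 foot u 243.1 274.0 v 198.5 tip [[259.  278.1]] fc [[258.6 213.7]]
0 foot u 243.0 274.1 v 191.7 tip [[259.  286.2]] fc [[258.6 206.7]]
5 foot u 242.9 274.3 v 185.1 tip [[258.9 293.8]] fc [[258.6 199.8]]
10 foot u 242.8 274.4 v 178.6 tip [[258.9 300.8]] fc [[258.6 193.1]]
brown v 194 285 u 241 275
201 246 270; 209 244 273; 217 242 274; 225 241 275; 233 247 270; 241 247 270; 249 247 270; 257 247 270; 265 246 270; 273 249 268; 281 252 264;
```

Request:
apply_moves --deltas '[[[0, 0, 0, 0.05, 0, 0, 10], [0, 0, 0, 0.05, 0, 0, 10], [0, 0, 0, 0.05, 0, 0, 10], [0, 0, 0, 0.05, 0, 0, 10], [10, 0, 0, 0, -0.04, 0, 10], [10, 0, 0, 0, -0.02, 0, 10], [10, 0, 0, 0, 0, 0, 10], [0, 0, 0, 0, 0, 0, 10], [0, 0, 0, 0, 0, 0, 10]]]'

```text
time: 8.57
tcp_pos: [0.6175, -0.2144, 0.3028]
orientation: [-2.618, 0.002, 0.001]
force: [-0.5, 0.9, -0.8]
opening: 0.0119
grip_force: 12.4
```

```bash
python3 - <<'E'
from h import *
from bench import bot
o=bot.get_obs();print(o["time"],o["tcp_pos"],o["orientation"],o["opening"],o["grip_force"],o["qpos"].round(2))
Rr=Ro.from_euler('z',90,degrees=True).as_matrix()@Ro.from_euler('y',-30,degrees=True).as_matrix()
org=np.array([.6016,.14885,.051]);Rt=np.column_stack([-Rr[:,1],-Rr[:,0],-Rr[:,2]])
go(o,org+Rr@[0,-.018,.19],Rt)
E
```

```text
8.575 [ 0.61753846 -0.21442917  0.30284732] [-2.61774299e+00  1.81105066e-03  5.42500728e-04] 0.0118531070325781 12.380795293707365 [ 0.59  0.82 -0.21  1.13 -0.32  1.44 -1.06]
turn [-0.01  0.11 -0.02] shift after turn [ 0.0021 -0.1887  0.2097] shift before [ 0.0024 -0.1886  0.2098]
```

Request:
apply_moves --deltas '[[[0, 0, 0, 0, -0.038, 0.042, 10], [0, 0, 0, 0, -0.038, 0.042, 10], [0, 0, 0, 0, -0.038, 0.042, 10], [0, 0, 0, 0, 0, 0, 10]]]'

```text
time: 9.07
tcp_pos: [0.616, -0.0442, 0.2527]
orientation: [-2.614, 0.001, 0.013]
force: [-0.0, -0.6, 0.1]
opening: 0.0119
grip_force: 12.4
```

```bash
python3 -c "
from h import *
snap('wrist','w6')"
```

Request:
apply_moves --deltas '[[[0, 0, 0, 0, -0.038, 0.042, 10], [0, 0, 0, 0.002, -0.038, 0.042, 10], [0, 0, 0, 0, 0, 0, 10], [0, 0, 0, 0, 0, 0, 10]]]'

```text
time: 9.62
tcp_pos: [0.6206, 0.0528, 0.2175]
orientation: [-2.62, -0.002, -0.001]
force: [-0.5, -0.7, -0.5]
opening: 0.012
grip_force: 12.4
```

```bash
python3 - <<'E'
from h import *
from bench import bot
d,c=snap("wrist","w7");o=bot.get_obs();print(o["time"],o["tcp_pos"],o["orientation"])
a,ca=load("w6")
Rr=Ro.from_euler('z',90,degrees=True).as_matrix()@Ro.from_euler('y',-30,degrees=True).as_matrix()
org=np.array([.6016,.14885,.051])
for cc in(ca,c):print(proj(cc,[org+Rr@p for p in [(0,-.09,.1317),(0,-.018,.04),(0,-.054,.1)]]).round(0).tolist())
f=lambda im,u,v,w,h:cv2.resize(im[v:v+h,u:u+w],(400,600),interpolation=cv2.INTER_CUBIC)
can=np.hstack([f(a["image"],100,0,200,300),f(d["image"],156,0,200,300)])
cv2.imwrite("pics/c67.png",can[...,::-1])
E
```

```text
9.675 [0.62082408 0.05185393 0.2174138 ] [-2.62066805e+00 -1.90441413e-03 -2.56276812e-03]
[[190.0, 95.0], [208.0, 155.0], [198.0, 131.0]]
[[258.0, 102.0], [258.0, 174.0], [258.0, 147.0]]
```

View pics/c67.png

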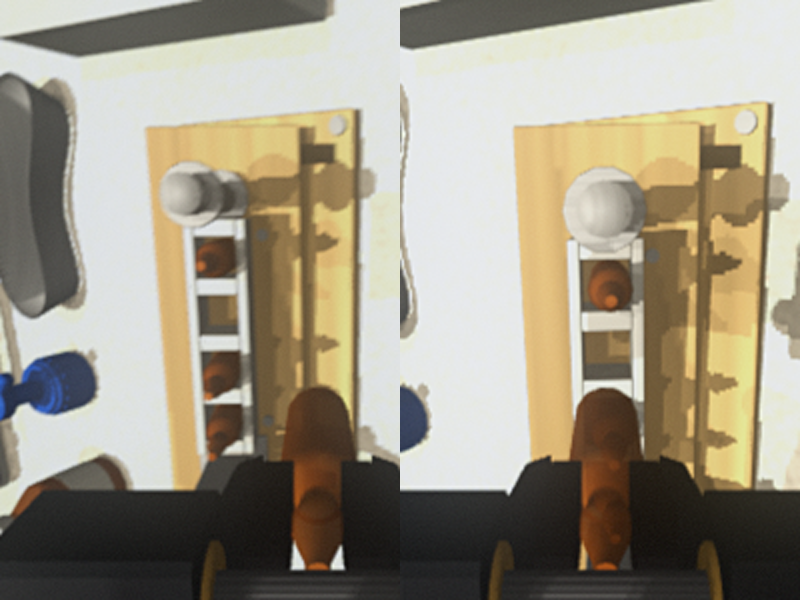

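w7 (right) shows the empty slot's opening at X 583–632, Y 331–380 with the post dome at (607,207). In w6 (left) the opening is at X 198–238, Y 294–337 with the dome at (182,190). Next I fit the rack pose.

```bash
cat > fit.py <<'E'
from h import *
L=[]
def add(c,ox,x0,pts):
    for (X,Y),p in pts: L.append((c,np.array([ox+(X-x0)/2,Y/2]),np.array(p)/1000))
c6=load("w6")[1];c7=load("w7")[1]
add(c7,156,400,[((583,331),(13,-31,40)),((632,331),(-13,-31,40)),((584,380),(13,-5,40)),((632,380),(-13,-5,40)),((581,312),(13,-41,40)),((632,312),(-13,-41,40)),((607,207),(0,-90,131.7))])
add(c6,100,0,[((198,294),(13,-31,40)),((236,292),(-13,-31,40)),((201,337),(13,-5,40)),((239,336),(-13,-5,40)),((197,279),(13,-41,40)),((236,277),(-13,-41,40)),((202,353),(13,5,40)),((240,350),(-13,5,40)),((182,190),(0,-90,131.7))])
def Rk(yaw): return (Ro.from_euler('z',yaw)*Ro.from_euler('y',-30,degrees=True)).as_matrix()
def res(q): return np.concatenate([proj(c,q[:3]+Rk(q[3])@p)[0]-uv for c,uv,p in L])
r=least_squares(res,[.6016,.149,.051,np.pi/2],loss='soft_l1')
if __name__=="__main__":
    print(r.x.round(4),np.degrees(r.x[3]));print(res(r.x).reshape(-1,2).round(1).tolist())
    s=load("side0")[1];t=load("top0")[1];X=r.x[:3]+Rk(r.x[3])@[0,-.09,.1317];print("post",X,proj(s,X)*1.5,proj(t,X)*1.5)
    np.save("rack.npy",r.x)
E
python3 fit.py
```

```text
[0.598  0.1438 0.0535 1.6055] 91.9862937693969
[[-0.0, -0.0], [0.7, -0.7], [0.4, -0.1], [1.1, -0.8], [0.6, -0.2], [0.5, -0.9], [-0.6, 0.7], [-0.8, 0.6], [0.7, 1.2], [-0.9, -0.7], [0.3, -0.5], [-0.8, 0.1], [0.3, 0.8], [-0.8, -1.1], [0.2, 0.1], [-1.7, 1.6]]
post [0.69024653 0.08115411 0.16751967] [[433.52968004 246.87867757]] [[304.75578231 214.97829409]]
```

```bash
python3 - <<'E'
from fit import *
from bench import bot
for z in (.0535,.056):
    q=least_squares(lambda p:res([p[0],p[1],z,p[2]]),[.6,.144,1.6],loss='soft_l1');print(z,q.x.round(4),q.cost)
x=q.x; q=np.array([x[0],x[1],.056,x[2]])
q=(q+np.load("rack.npy"))/2;np.save("rackm.npy",q);print(q)
R=Rk(q[3]);Rt=np.column_stack([-R[:,1],-R[:,0],-R[:,2]]);o=bot.get_obs()
for z in(.19,.048,.043):go(o,q[:3]+R@[0,-.018,z],Rt)
E
```

```text
0.0535 [0.598  0.1438 1.6054] 7.58322648083182
0.056 [0.5985 0.1423 1.6032] 8.136473487171855
[0.59827476 0.14307368 0.05473206 1.60435341]
turn [ 0.16 -1.13 -1.74] shift after turn [-0.0015  0.0017 -0.0032] shift before [-0.0014  0.0018 -0.0032]
turn [ 0.16 -1.13 -1.74] shift after turn [-0.0015  0.0017  0.1388] shift before [-0.0042  0.0014  0.1388]
turn [ 0.16 -1.13 -1.74] shift after turn [-0.0015  0.0017  0.1438] shift before [-0.0043  0.0014  0.1438]
```

Request:
apply_moves --deltas '[[[0.1, -1.1, -1.7, -0.0015, 0.0015, 0, 10], [0, 0, 0, 0, 0, 0.03, 10], [0, 0, 0, 0, 0, 0.025, 10], [0, 0, 0, 0, 0, 0, 10], [0, 0, 0, 0, 0, 0, 10]]]'

```text
time: 10.3
tcp_pos: [0.6183, 0.0788, 0.1693]
orientation: [-2.617, 0.0, 0.034]
force: [0.1, 0.6, -1.0]
opening: 0.0119
grip_force: 12.4
```

```bash
python3 - <<'E'
from fit import *
from bench import bot
d,c=snap("wrist","w8")
o=bot.get_obs();q=np.load("rackm.npy");R=Rk(q[3]);Rt=np.column_stack([-R[:,1],-R[:,0],-R[:,2]])
print("rack tcp",(R.T@(o["tcp_pos"]-q[:3])).round(4));go(o,q[:3]+R@[0,-.018,.048],Rt)
pts=[(13,-31,40),(-13,-31,40),(13,-5,40),(-13,-5,40),(0,-90,131.7)]
cv2.imwrite("pics/w8.png",cv2.resize(d["image"][20:240,150:370],(660,660)[:2] and (600,600),interpolation=cv2.INTER_CUBIC)[...,::-1])
print(((proj(c,[q[:3]+R@(np.array(p)/1000) for p in pts])-[150,20])*600/220).round(0).tolist())
E
```

```text
rack tcp [ 0.0013 -0.0181  0.1319]
turn [-0.04 -0.03  0.01] shift after turn [-0.0001  0.0013  0.0839] shift before [-0.0001  0.0013  0.0839]
[[258.0, 416.0], [341.0, 417.0], [259.0, 496.0], [340.0, 496.0], [302.0, 217.0]]
```

View pics/w8.png

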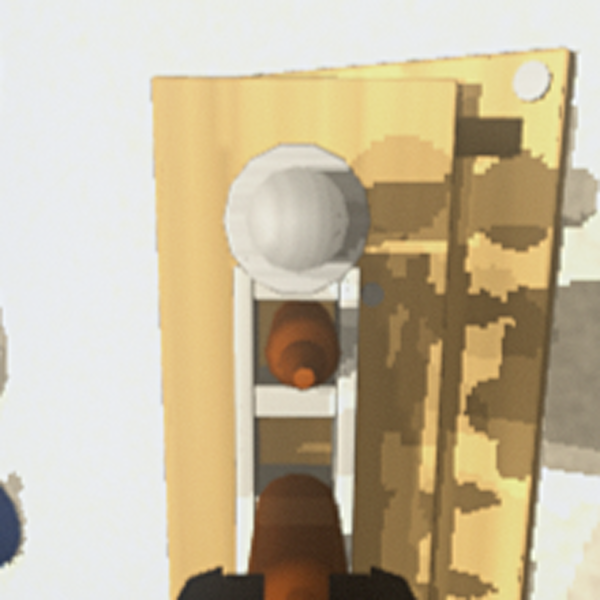

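w8 shows the empty slot's edges at x 257–337 with its top at y 416, which matches the prediction. The ampoule (x 250–347) is centred over it, so I'm lowering it.

Request:
apply_moves --deltas '[[[0, 0, 0, 0, 0.0005, 0.03, 10], [0, 0, 0, 0, 0, 0.02, 10], [0, 0, 0, 0, 0, 0.02, 10], [0, 0, 0, 0, 0, 0.01, 10], [0, 0, 0, 0, 0, 0, 10], [0, 0, 0, 0, 0, 0, 10]]]'

```text
time: 11.1
tcp_pos: [0.6166, 0.1192, 0.1]
orientation: [-2.617, 0.0, 0.034]
force: [-0.0, 0.3, -0.7]
opening: 0.0119
grip_force: 12.4
```

Request:
apply_moves --deltas '[[[0, 0, 0, 0, 0, 0.004, 10], [0, 0, 0, 0, 0, 0.004, 10], [0, 0, 0, 0, 0, 0, 10], [0, 0, 0, 0, 0, 0, 10]]]'

```text
time: 11.6
tcp_pos: [0.6158, 0.124, 0.0923]
orientation: [-2.616, 0.002, 0.035]
force: [-0.5, -0.7, -0.5]
opening: 0.0115
grip_force: 12.4
```

```bash
python3 - <<'E'
from fit import *
from bench import bot
o=bot.get_obs();q=np.load("rackm.npy");R=Rk(q[3])
print("rack tcp",(R.T@(o["tcp_pos"]-q[:3])).round(4),"force rack",(R.T@o["force"]).round(1),o["opening"],o["grip_force"])
E
```

```text
rack tcp [ 0.0018 -0.0168  0.0423] force rack [-0.9  0.6 -0.1] 0.011529484542140457 12.361141616581506
```

Request:
apply_moves --deltas '[[[0, 0, 0, 0, 0, 0.001, 10], [0, 0, 0, 0, 0, 0, 45], [0, 0, 0, 0, 0, 0, 45], [0, 0, 0, 0, 0, 0, 45], [0, 0, 0, 0, 0, 0, 45], [0, 0, 0, 0, 0, 0, 45], [0, 0, 0, 0, 0, -0.03, 45], [0, 0, 0, 0, 0, -0.05, 45], [0, 0, 0, 0, 0, -0.05, 45], [0, 0, 0, 0, 0, -0.04, 20], [0, 0, 0, 0, 0, 0, 0], [0, 0, 0, 0, 0, 0, 0]]]'

```text
time: 13.1
tcp_pos: [0.6181, 0.04, 0.2378]
orientation: [-2.616, 0.003, 0.036]
force: [0.5, 0.6, 0.0]
opening: 0.0114
grip_force: 0.0
```

```bash
python3 - <<'E'
from fit import *
from bench import bot
d,c=snap("wrist","w9");s,cs=snap("side","s9")
o=bot.get_obs();q=np.load("rackm.npy");R=Rk(q[3]);W=lambda p:q[:3]+R@(np.array(p)/1000)
print("rack tcp",(R.T@(o["tcp_pos"]-q[:3])).round(4),o["opening"],o["qpos"].round(2))
a=cv2.resize(d["image"][60:240,180:340],None,fx=2.5,fy=2.5,interpolation=cv2.INTER_CUBIC)
b=cv2.resize(s["image"][110:230,190:310],None,fx=3.3,fy=3.3,interpolation=cv2.INTER_CUBIC)
can=np.zeros((450,800,3),np.uint8);can[:a.shape[0],:400]=a;can[:b.shape[0],400:400+b.shape[1]]=b
cv2.imwrite("pics/c9.png",can[...,::-1])
P=[W((0,-18,100)),W((0,-18,0)),W((0,-54,100))]
print(((proj(c,P)-[180,60])*2.5).round(0).tolist())
for th in(1.65,1.75,1.85):
    P=[W((0,92-204*np.cos(th),107+204*np.sin(th)))];print(th,((proj(cs,P)-[190,110])*3.3+[400,0]).round(0).tolist(),P[0].round(3))
E
```

```text
rack tcp [ 0.002  -0.016   0.2096] 0.0038475390168213907 [ 0.29  0.74 -0.28  1.54 -0.41  0.99 -1.21]
[[201.0, 300.0], [200.0, 251.0], [202.0, 202.0]]
1.65 [[541.0, 94.0]] [ 0.495 -0.016  0.324]
1.75 [[519.0, 97.0]] [ 0.475 -0.015  0.321]
1.85 [[498.0, 101.0]] [ 0.455 -0.013  0.317]
```

View pics/c9.png

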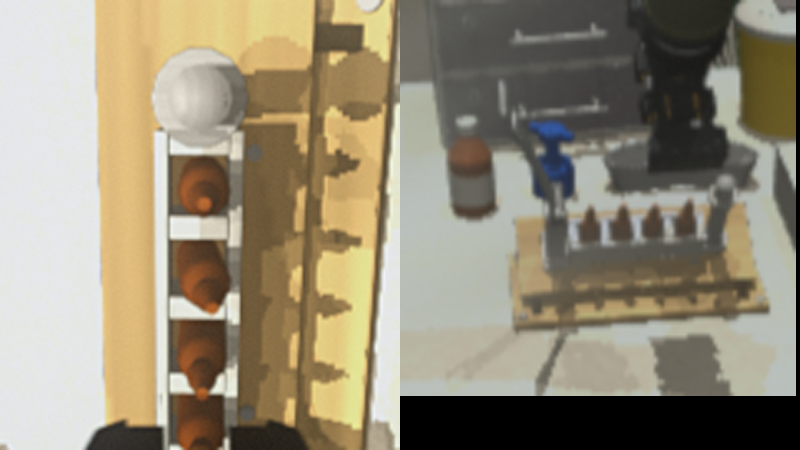

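c9 shows all four slots filled. Our ampoule is second from the post, with its tip at (213,308) and leaning only slightly. The keeper is up, with its end at about (513,118) in the side crop. I'm now moving round behind the keeper.

Request:
apply_moves --deltas '[[[0, 0, 0, 0, 0.002, -0.044, 0], [0, 0, 0, 0, 0, -0.044, 0], [0, 0, 0, 0, 0, -0.044, 0], [0, 0, 0, -0.049, 0, 0, 0], [0, 0, 0, -0.049, 0, 0, 0], [0, 0, 0, -0.049, 0, 0, 0], [0, 0, 0, -0.049, 0, 0, 0], [0, 0, 0, 0, 0, 0, 0], [0, 0, 0, 0, 0, 0.042, 0], [0, 0, 0, 0, 0, 0.042, 0], [0, 0, 0, 0, 0, 0, 0]]]'

```text
time: 14.58
tcp_pos: [0.4226, 0.0089, 0.2779]
orientation: [-2.613, 0.007, 0.039]
force: [0.4, 0.3, 0.8]
opening: 0.0009
grip_force: 0.0
```

```bash
cat > rk.py <<'E'
from fit import *
from bench import bot
o=bot.get_obs();q=np.load("rackm.npy");R=Rk(q[3]);W=lambda p:q[:3]+R@(np.array(p)/1000)
Rt=np.column_stack([-R[:,1],-R[:,0],-R[:,2]])
print(o["time"],"rack tcp",(R.T@(o["tcp_pos"]-q[:3])*1000).round(1),"F rack",(R.T@o["force"]).round(1),"rot err",np.degrees(Ro.from_matrix(toolR(o["orientation"]).T@Rt).as_rotvec()).round(1),o["opening"],o["qpos"].round(2))
E
python3 rk.py; python3 - <<'E'
import numpy as np
p=None
for th in [1.9,1.75,1.6,1.45,1.3,1.15,1.0,.85,.7,.55,.4,.25,.12,0]:
    r=150;y=92-r*np.cos(th)+2.5*np.sin(th)+11;z=107+r*np.sin(th)+2.5*np.cos(th)
    if p:print(th,round(y),round(z),"dx %.4f dz %.4f"%(-(y-p[0])/1000,-(z-p[1])/1000))
    p=(y,z)
E
```

```text
14.575 rack tcp [  0.6 180.1 257.4] F rack [ 0.6 -0.4  0.6] rot err [-0.3  0.5  0.1] 0.0009066275710372602 [ 0.49  0.47 -0.33  2.01 -0.48  0.88 -1.  ]
1.75 132 254 dx 0.0217 dz -0.0060
1.6 110 257 dx 0.0223 dz -0.0027
1.45 87 256 dx 0.0225 dz 0.0007
1.3 65 252 dx 0.0221 dz 0.0040
1.15 44 245 dx 0.0213 dz 0.0073
1.0 24 235 dx 0.0200 dz 0.0104
0.85 6 221 dx 0.0182 dz 0.0132
0.7 -10 206 dx 0.0160 dz 0.0158
0.55 -24 188 dx 0.0135 dz 0.0180
0.4 -34 168 dx 0.0106 dz 0.0198
0.25 -42 147 dx 0.0075 dz 0.0212
0.12 -46 127 dx 0.0039 dz 0.0191
0 -47 110 dx 0.0014 dz 0.0179
```

Request:
apply_moves --deltas '[[[0, 0, 0, 0.0235, 0, 0, 0], [0, 0, 0, 0.0235, 0, 0, 0], [0, 0, 0, 0.0235, 0, 0, 0], [0, 0, 0, 0.0225, 0, 0.001, 0], [0, 0, 0, 0.022, 0, 0.004, 0], [0, 0, 0, 0.0213, 0, 0.0073, 0], [0, 0, 0, 0.02, 0, 0.0104, 0], [0, 0, 0, 0.018, 0, 0.013, 0], [0, 0, 0, 0.016, 0, 0.016, 0], [0, 0, 0, 0, 0, 0, 0]]]'

```text
time: 15.82
tcp_pos: [0.6138, 0.0401, 0.2332]
orientation: [-2.616, 0.002, 0.036]
force: [0.2, -0.7, -0.2]
opening: 0.0005
grip_force: 0.0
```

```bash
python3 rk.py; python3 - <<'E'
from fit import *
s,cs=snap("side","s10");q=np.load("rackm.npy");R=Rk(q[3]);W=lambda p:q[:3]+R@(np.array(p)/1000)
b=cv2.resize(s["image"][90:230,170:330],(800,600)and(640,560),interpolation=cv2.INTER_CUBIC);cv2.imwrite("pics/s10.png",b[...,::-1])
for th in(.3,.5,.7,.9,1.1,1.5):print(th,((proj(cs,W((0,92-204*np.cos(th),107+204*np.sin(th))))-[170,90])*4).round(0).tolist())
E
```

```text
15.825 rack tcp [ -0.3 -12.  206.3] F rack [-0.7 -0.2  0.2] rot err [-0.1  0.2  0.1] 0.0005128640797366356 [ 0.29  0.74 -0.27  1.56 -0.42  0.97 -1.2 ]
0.3 [[497.0, 275.0]]
0.5 [[485.0, 252.0]]
0.7 [[462.0, 232.0]]
0.9 [[430.0, 214.0]]
1.1 [[390.0, 201.0]]
1.5 [[291.0, 191.0]]
```

View pics/s10.png

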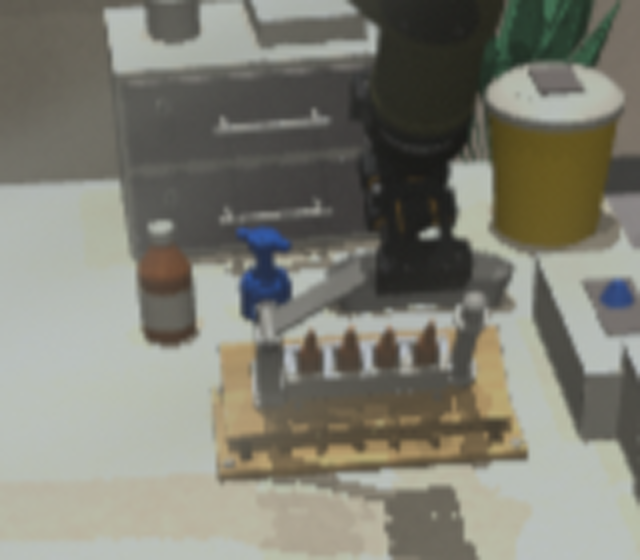

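s10 shows the keeper at roughly 0.65 rad, with its bar from (270,325) to (370,265), under the fingers. That was my tenth picture, so from here I go by numbers. Now I finish the swing.

Request:
apply_moves --deltas '[[[0, 0, 0, 0.0125, 0, 0.018, 0], [0, 0, 0, 0.0106, 0, 0.0198, 0], [0, 0, 0, 0.0075, 0, 0.0212, 0], [0, 0, 0, 0.004, 0, 0.019, 0], [0, 0, 0, 0.0014, 0, 0.015, 0], [0, 0, 0, 0, 0, 0.003, 0], [0, 0, 0, 0, 0, 0, 0]]]'

```text
time: 16.75
tcp_pos: [0.6469, 0.0887, 0.1511]
orientation: [-2.616, 0.003, 0.035]
force: [0.3, -0.3, 0.5]
opening: 0.0005
grip_force: 0.0
```

```bash
python3 rk.py
```

```text
16.75 rack tcp [ -0.3 -46.8 111.4] F rack [ 0.  -0.3  0.6] rot err [-0.1  0.2  0. ] 0.0004632749780471099 [ 0.21  0.88 -0.28  1.54 -0.43  0.83 -1.2 ]
```

Request:
apply_moves --deltas '[[[0, 0, 0, 0, 0, 0.002, 0], [0, 0, 0, 0, 0, 0.002, 0], [0, 0, 0, 0, 0, 0, 0], [0, 0, 0, 0, 0, 0, 0]]]'

```text
time: 17.25
tcp_pos: [0.6475, 0.0904, 0.1479]
orientation: [-2.617, 0.001, 0.035]
force: [1.1, -1.0, 0.2]
opening: 0.0004
grip_force: 0.5
```

```bash
python3 rk.py
```

```text
17.25 rack tcp [ -0.5 -47.5 107.9] F rack [-0.8 -1.   0.7] rot err [-0.1  0.1  0. ] 0.0004161817487807782 [ 0.2   0.88 -0.28  1.54 -0.43  0.82 -1.2 ]
```

Request:
apply_moves --deltas '[[[0, 0, 0, 0, 0, 0.002, 0], [0, 0, 0, 0, 0, 0.002, 0], [0, 0, 0, 0, 0, 0, 0]]]'

```text
time: 17.62
tcp_pos: [0.6469, 0.0929, 0.144]
orientation: [-2.616, 0.002, 0.035]
force: [0.8, -0.4, 0.9]
opening: 0.0004
grip_force: 0.2
```

```bash
python3 rk.py
```

```text
17.625 rack tcp [ -0.2 -46.9 103.2] F rack [ 0.1 -0.8  1. ] rot err [-0.1  0.2  0. ] 0.00043467964773334894 [ 0.2   0.88 -0.28  1.55 -0.43  0.81 -1.2 ]
```

Request:
apply_moves --deltas '[[[0, 0, 0, 0, 0, -0.04, 0], [0, 0, 0, 0.03, 0, -0.06, 0], [0, 0, 0, 0, 0, 0, 0], [0, 0, 0, 0, 0, 0, 0]]]'

```text
time: 18.12
tcp_pos: [0.6758, 0.0463, 0.2265]
orientation: [-2.616, 0.004, 0.036]
force: [-0.6, 1.0, 0.0]
opening: 0.0003
grip_force: 0.0
```

```bash
python3 rk.py; python3 - <<'E'
from fit import *
d,c=snap("wrist","w11");s,cs=snap("side","s11");t,ct=snap("top","t11")
q=np.load("rackm.npy");R=Rk(q[3]);W=lambda p:q[:3]+R@(np.array(p)/1000)
for n,cc in(("w",c),("s",cs),("t",ct)):
    print(n,[proj(cc,W(p))[0].round(0).tolist() for p in [(0,-90,131.7),(12,-50,109.5),(-12,-50,109.5),(0,0,109.5),(0,-112,110),(0,92,110)]])
# side diff vs s9 over row
a=load("s9")[0]["image"].astype(int);b=s["image"].astype(int);df=np.abs(a-b).sum(2)
P=proj(cs,[W((0,92,107)),W((0,-112,107))]);u0,u1=int(P[:,0].min())-4,int(P[:,0].max())+8;v0,v1=int(P[:,1].min())-10,int(P[:,1].max())+14;print(u0,u1,v0,v1)
for v in range(v0,v1):print(v,''.join('#' if x>90 else '+' if x>45 else '.' for x in df[v,u0:u1]))
E
```

```text
18.125 rack tcp [ -0.2 -74.3 198.4] F rack [ 0.9  0.6 -0.5] rot err [-0.1  0.3  0. ] 0.000268482583200498 [ 0.24  0.83 -0.24  1.36 -0.4   1.06 -1.25]
w [[258.0, 176.0], [245.0, 215.0], [272.0, 215.0], [258.0, 266.0], [258.0, 144.0], [258.0, 348.0]]
s [[289.0, 164.0], [277.0, 166.0], [278.0, 171.0], [263.0, 169.0], [294.0, 167.0], [237.0, 171.0]]
t [[203.0, 143.0], [197.0, 159.0], [205.0, 159.0], [202.0, 176.0], [200.0, 137.0], [203.0, 209.0]]
233 302 157 185
157 ................................###################+....#############
158 ................................###################+...+#############
159 ................................###################....##############
160 ................................+#################+....##############
161 +...............................+##+#+++++++++####+.+++######++######
162 +................................+++.......++++####.+#####+++.+######
163 ++...................................++++##########.++###++..#.+##+++
164 ++............................+++##################+.+##++...#+......
165 +.....................++#################
[... 734 characters left out ...]
..................................
176 .....................................................................
177 .....................................................................
178 .....................................................................
179 .....................................................................
180 .....................................................................
181 .....................................................................
182 .....................................................................
183 .....................................................................
184 .....................................................................
```

```bash
python3 - <<'E'
from h import *
im=load("w11")[0]["image"].astype(int)
ch=" .:-=+*#%@"
for v in range(128,262,2):
    r=im[v,222:298]; s=''
    for p in r:
        sat=p[0]-p[2]
        s+= ('b' if p[0]>1.9*p[2] and p[0]<150 else 'y') if sat>45 else ch[min(9,int(p.mean()/25.6))]
    print(v,s)
E
```

```text
128 yyyyyyyyyyyyyyyyyyyyyyyyyyyyyyyyyyyyyyyyyyyyyyyyyyyyyyyyyyyyyyyyyyyyyyyyyyyy
130 yyyyyyyyyyyyyyyyyyyyyyyyyyyyyyyyyyyyyyyyyyyyyyyyyyyyyyyyyyyyyyyyyyyyyyyyyyyy
132 yyyyyyyyyyyyyyyyyyyyyyyyyyyyyyyyyyyyyyyyyyyyyyyyyyyyyyyyyyyyyyyyyyyyyyyyyyyy
134 yyyyyyyyyyyyyyyyyyyyyyyyyyyyyyyyyyyyyyyyyyyyyyyyyyyyyyyyyyyyyyyyyyyyyyyyyyyy
136 yyyyyyyyyyyyyyyyyyyyyyyyyyyyyyyy*++++++yyyyyyyyyyyyyyyyyyyyyyyyyyyyyyyyyyyyy
138 yyyyyyyyyyyyyyyyyyyyyyyyyyyy**###########**+=ybyyyyyyyyyyyyyyyyyyyyyyyyyyyyy
140 yyyyyyyyyyyyyyyyyyyyyyyyy*################***+=-bbyyyyyyyyyyyyyyyybbbbbbbbbb
142 yyyyyyyyyyyyyyyyyyyyyyyy##########******+++++++=-ybybbbbbbyyybbbbbbbbbbbbbbb
144 yyyyyyyyyyyyyyyyyyyyyy+********+=-::::::----------yyyyyyyyyybbbbybbybbbbybbb
146 yyyyyyyyyy+++++++++++=====================++=++++==========--ybbbbbbybbbbybb
148 yyyyyyyyy*******************************************+**++*++=-ybbbbbbbbbbbbb
150 yyyyyyyyy**#***************************##########**********+=--bbbbbbbbbbbbb
152 yyyyyyyyy*****+++++++++++++++++++++++++***********++++++**++=--bbbbybbybbbbb
154 yyyyyyyyy****++=--yyy++=++++++=----------=+
[... 3625 characters left out ...]
............:--................ ............ ...byyyb
246 ...................................:--. .......................... ....... .
248 ...................................:--......... .. ........... .............
250 ....................................--... .. ..  ...     .  .. ..... .......
252 ...................................:--. ...  .  ...   .  . . .  .... .... . 
254 .................................  .--.    .  .  ..      .    .  .. . ......
256 ........................... .. ..  .--.  .    .              . ....       . 
258 ..............................     .--                     .     ..   .     
260 ................... .. . ....  . . .--    .                 .    .   .    .
```

Request:
apply_moves --deltas '[[[0, 0, 0, -0.03, 0, 0.05, 0], [0, 0, 0, 0, 0, 0.04, 0], [0, 0, 0, 0, 0, 0.006, 0], [0, 0, 0, 0, 0, 0, 0], [0, 0, 0, 0, 0, 0.002, 0], [0, 0, 0, 0, 0, 0, 0], [0, 0, 0, 0, 0, 0, 0]]]'

```text
time: 19.15
tcp_pos: [0.6456, 0.0932, 0.143]
orientation: [-2.617, 0.001, 0.035]
force: [0.3, -0.9, 0.3]
opening: 0.0006
grip_force: 0.0
```

```bash
python3 rk.py
```

```text
19.15 rack tcp [ -0.4 -45.6 102.2] F rack [-0.6 -0.3  0.7] rot err [-0.1  0.1  0. ] 0.0005819197956736551 [ 0.2   0.88 -0.28  1.55 -0.44  0.8  -1.2 ]
```

Request:
apply_moves --deltas '[[[0, 0, 0, 0, 0, 0.002, 0], [0, 0, 0, 0, 0, 0, 0], [0, 0, 0, 0, 0, 0, 0]]]'

```text
time: 19.52
tcp_pos: [0.6452, 0.0945, 0.1408]
orientation: [-2.616, 0.001, 0.035]
force: [0.3, -0.5, 1.2]
opening: 0.0005
grip_force: 0.4
```

```bash
python3 rk.py
```

```text
19.525 rack tcp [ -0.4 -45.3  99.6] F rack [ 0.1 -0.3  1.3] rot err [-0.1  0.1  0. ] 0.0005045969511249953 [ 0.2   0.89 -0.28  1.55 -0.44  0.8  -1.2 ]
```

Request:
apply_moves --deltas '[[[0, 0, 0, 0, 0, 0.002, 0], [0, 0, 0, 0, 0, 0, 0], [0, 0, 0, 0, 0, 0, 0]]]'

```text
time: 19.9
tcp_pos: [0.6448, 0.0957, 0.1389]
orientation: [-2.616, 0.002, 0.035]
force: [0.0, 0.2, 1.0]
opening: 0.0008
grip_force: 0.2
```

```bash
python3 rk.py
```

```text
19.9 rack tcp [ -0.2 -44.9  97.3] F rack [ 0.7 -0.   0.7] rot err [-0.1  0.2  0. ] 0.0007513654502457883 [ 0.2   0.89 -0.28  1.56 -0.44  0.8  -1.2 ]
```

Request:
apply_moves --deltas '[[[0, 0, 0, 0, 0, 0.002, 0], [0, 0, 0, 0, 0, 0, 0], [0, 0, 0, 0, 0, 0, 0]]]'

```text
time: 20.27
tcp_pos: [0.6447, 0.0967, 0.1371]
orientation: [-2.616, 0.002, 0.035]
force: [0.3, 0.8, 0.2]
opening: 0.0004
grip_force: 0.0
```

```bash
python3 rk.py
```

```text
20.275 rack tcp [ -0.3 -44.9  95.3] F rack [ 0.8 -0.3 -0.2] rot err [-0.1  0.2  0. ] 0.00037457815189871044 [ 0.2   0.89 -0.28  1.56 -0.44  0.79 -1.2 ]
```

```bash
cat > asc.py <<'E'
import sys
from fit import *
n,cn,u0,u1,v0,v1,st=sys.argv[1],sys.argv[2],*map(int,sys.argv[3:8])
d,c=snap(cn,n);im=d["image"].astype(int);q=np.load("rackm.npy");R=Rk(q[3]);W=lambda p:q[:3]+R@(np.array(p)/1000)
print([proj(c,W(p))[0].round(0).tolist() for p in [(0,-90,131.7),(0,-50,109.5),(0,-112,110)]])
ch=" .:-=+*#%@"
for v in range(v0,v1,st):
    print(v,''.join(('b' if p[0]>1.9*p[2] and p[0]<150 else 'y') if p[0]-p[2]>45 else ch[min(9,int(p.mean()/25.6))] for p in im[v,u0:u1]))
E
python3 asc.py w12b wrist 206 314 96 244 2
```

```text
[[258.0, 164.0], [258.0, 230.0], [258.0, 110.0]]
96 yyyyyyyyyyyyyyyyyyyyyyyyyyyyyyyyyyyyyyyyyyyyyyyyyyyyyyyyyyyyyyyyyyyyyyyyyyyyyyyyyyyyyyyyyyyyyyyyyyyyyyyyyyyy
98 yyyyyyyyyyyyyyyyyyyyyyyyyyyyyyyyyyyyyyyyyyyyyyyyyyyyyyyyyyyyyyyyyyyyyyyyyyyyyyyyyyyyyyyyyyyyyyyyyyyyyyyyyyyy
100 yyyyyyyyyyyyyyyyyyyyyyyyyyyyyyyyyyyyyyyyyyyyyyyyyyyyyyyyyyyyyyyyyyyyyyyyyyyyyyyyyyyyyyyyyyyyyyyyyyyyyyyyyyyy
102 yyyyyyyyyyyyyyyyyyyyyyyyyyyyyyyyyyyyyyyyyyyyyyyyyyyyyyyyyyyyyyyyyyyyyyyyyyyyyyyyyyyyyyyyyyyyyyyyyyyyyyyyyyyy
104 yyyyyyyy**++++++++++++++++++++++++++++++++++++++++++++++++++++==========+++++++++++++==+==yyyyyyyyyyyyyyyyyy
106 yyyyyy*####*******************************************************************************++=yyyyyyyyyyyyyyy
108 yyyyy##%%%################################################################################**+==yyyyyyyyyyyyy
110 yyyyy#%%%%%%%%%%%%%%%%%%%%%%%%%%%%%%%%%%%%%%%%%%%%%%%%%#%%%%######%######%#################*++=yyyyyyyyyyyyy
112 yyyyy##%%@%%%%%%%%%%%%%%%%%%%%%%%%%%%%%%%##################################################**+==yyyyyyyyyyyy
114 yyyyy##%%%%%####################
[... 6608 characters left out ...]
bbbbbbbbbbbbbbbyyyyyyb
232 yyyyyyyyyyyyyyyyyyyyyyyyy:..........................:....  . .. .  ... ...   ....:bbbbbbbbbbbbbbbbbbbyyyyyyb
234 yyyyyyyyyyyyyyyyyyyyyyyy............................:......... . .. . .  ....  . .bbbbbbbbbbbbbbbbbbbyyyyyyb
236 yyyyyyyyyyyyyyyyyyyyyyy................................ ...... . .  . .......   . .bbbbbbbbbbbbbbbbbbyyyyyyb
238 yyyyyyyyyyyyyyyyyyyyyy..............................:. ....  ..   . . ....         .:bbbbbbbbbbbbbbbbyyyyyyb
240 yyyyyyyyyyyyyyyyyyyyy:..............................:.. ....            .   .       .:bbbbbbbbbbbbbbbbbyyybb
242 yyyyyyyyyyyyyyyyyyyy:...........................  ..:.... .                    .     .bbbbbbbbbbbbbbbbbbbbbb
```

```bash
python3 - <<'E'
from fit import *
q=np.load("rackm.npy");R=Rk(q[3]);W=lambda p:q[:3]+R@(np.array(p)/1000)
def K(th,x,r,h=0): return W((x,92-r*np.cos(th)+h*np.sin(th),107+r*np.sin(th)+h*np.cos(th)))
data={"w11":dict(post=(257,175),pts=[(231.5,155,20.5),(282.5,155,-20.5)],far=145.5,near=208.5),
      "w12b":dict(post=(0,0),pts=[(211.3,112,20.5),(300.5,112,-20.5)],far=103.5,near=213.5)}
for n,d in data.items():
    c=load(n)[1]
    for th in(0,.03,.06,.1,.15):
        f=proj(c,K(th,0,204,0))[0];a=proj(c,K(th,20.5,196))[0];b=proj(c,K(th,-20.5,196))[0]
        print(n,th,"far v",f[1].round(1),"obs",d["far"],"width",(b[0]-a[0]).round(1),"at v",a[1].round(0),"obs",d["pts"][1][0]-d["pts"][0][0],"near r150 v",proj(c,K(th,0,150))[0][1].round(1),"flat w",(proj(c,K(th,-12,140,2.5))-proj(c,K(th,12,140,2.5)))[0][0].round(1))
d=load("w12b")[0];M=np.linalg.inv(d["T_tool_cam"]);c=(d["camera_matrix"],M[:3,:3],M[:3,3])
for x in(0,.009,.011):
  for z in(0,-.005,-.01,-.015,-.02):print(x,z,proj(c,[x,.014,z])[0].round(1))
E
```

```text
w11 0 far v 143.3 obs 145.5 width 49.0 at v 153.0 obs 51.0 near r150 v 205.1 flat w 27.3
w11 0.03 far v 144.4 obs 145.5 width 50.1 at v 154.0 obs 51.0 near r150 v 206.8 flat w 27.7
w11 0.06 far v 145.8 obs 145.5 width 51.2 at v 156.0 obs 51.0 near r150 v 208.7 flat w 28.1
w11 0.1 far v 148.1 obs 145.5 width 52.7 at v 158.0 obs 51.0 near r150 v 211.7 flat w 28.7
w11 0.15 far v 151.7 obs 145.5 width 54.7 at v 162.0 obs 51.0 near r150 v 215.8 flat w 29.4
w12b 0 far v 109.9 obs 103.5 width 82.8 at v 127.0 obs 89.19999999999999 near r150 v 214.1 flat w 44.7
w12b 0.03 far v 110.4 obs 103.5 width 85.9 at v 128.0 obs 89.19999999999999 near r150 v 217.2 flat w 45.8
w12b 0.06 far v 111.4 obs 103.5 width 89.3 at v 129.0 obs 89.19999999999999 near r150 v 220.7 flat w 46.9
w12b 0.1 far v 113.5 obs 103.5 width 94.0 at v 132.0 obs 89.19999999999999 near r150 v 226.1 flat w 48.5
w12b 0.15 far v 117.8 obs 103.5 width 100.7 at v 137.0 obs 89.19999999999999 near r150 v 234.0 flat w 50.6
0 0 [282.4 228.4]
0 -0.005 [283.1 231.8]
0 -0.01 [283.8 235.4]
0 -0.015 [284.5 239.2]
0 -0.02 [285.3 243.2]
0.009 0 [282.8 213.9]
0.009 -0.005 [283.5 216.9]
0.009 -0.01 [284.2 220.1]
0.009 -0.015 [284.9 223.5]
0.009 -0.02 [285.7 227.1]
0.011 0 [282.9 210.6]
0.011 -0.005 [283.5 213.6]
0.011 -0.01 [284.3 216.7]
0.011 -0.015 [285. 220.]
0.011 -0.02 [285.8 223.5]
```

Request:
apply_moves --deltas '[[[0, 0, 0, 0, 0, 0.003, 0], [0, 0, 0, 0, 0, 0, 0], [0, 0, 0, 0, 0, 0, 0]]]'

```text
time: 20.7
tcp_pos: [0.6448, 0.0982, 0.1346]
orientation: [-2.616, 0.002, 0.035]
force: [-0.6, -0.1, -0.2]
opening: 0.0007
grip_force: 0.0
```

```bash
python3 rk.py
```

```text
20.7 rack tcp [ -0.3 -45.   92.3] F rack [-0.2  0.6 -0.1] rot err [-0.1  0.2  0. ] 0.0007090256747033483 [ 0.2   0.89 -0.28  1.56 -0.44  0.79 -1.2 ]
```

Request:
apply_moves --deltas '[[[0, 0, 0, 0, 0, 0.003, 0], [0, 0, 0, 0, 0, 0, 0], [0, 0, 0, 0, 0, 0, 0]]]'

```text
time: 21.08
tcp_pos: [0.6447, 0.0997, 0.132]
orientation: [-2.616, 0.002, 0.035]
force: [-0.1, -0.2, 0.0]
opening: 0.0003
grip_force: 0.0
```

```bash
python3 rk.py
```

```text
21.075 rack tcp [ -0.2 -45.   89.3] F rack [-0.2  0.1  0.1] rot err [-0.1  0.1  0. ] 0.00028972109747162566 [ 0.19  0.9  -0.28  1.56 -0.44  0.78 -1.2 ]
```

```bash
python3 asc.py w13 wrist 200 316 86 240 4
```

```text
[[258.0, 167.0], [258.0, 234.0], [258.0, 111.0]]
86 yyyyyyyyyyyyyyyyyyyyyyyyyyyyyyyyyyyyyyyyyyyyyyyyyyyyyyyyyyyyyyyyyyyyyyyyyyyyyyyyyyyyyyyyyyyyyyyyyyyyyyyyyyyyyyyyyyyy
90 yyyyyyyyyyyyyyyyyyyyyyyyyyyyyyyyyyyyyyyyyyyyyyyyyyyyyyyyyyyyyyyyyyyyyyyyyyyyyyyyyyyyyyyyyyyyyyyyyyyyyyyyyyyyyyyyyyyy
94 yyyyyyyyyyyyyyyyyyyyyyyyyyyyyyyyyyyyyyyyyyyyyyyyyyyyyyyyyyyyyyyyyyyyyyyyyyyyyyyyyyyyyyyyyyyyyyyyyyyyyyyyyyyyyyyyyyyy
98 yyyyyyyyyyyyyyyyyyyyyyyyyyyyyyyyyyyyyyyyyyyyyyyyyyyyyyyyyyyyyyyyyyyyyyyyyyyyyyyyyyyyyyyyyyyyyyyyyyyyyyyyyyyyyyyyyyyy
102 yyyyyyyyyyyyyyyyyyyyyyyyyyyyyyyyyyyyyyyyyyyyyyyyyyyyyyyyyyyyyyyyyyyyyyyyyyyyyyyyyyyyyyyyyyyyyyyyyyyyyyyyyyyyyyyyyyyy
106 yyyyyyyyyyyyy##################################*###***##**#*************************************++==yyyyyyyyyyyyyyyy
110 yyyyyyyyyyyy#%%%@%%%%%%%%%%%%%%%%%%%%%%%%%%%%%%%%%%%%%%%%#%%%%%%%%%##%#%#%%%%#%%###%#%##%#######**+==yyyyyyyyyyyyyyy
114 yyyyyyyyyyyy##%%@%%#***####################################################################%@%##**+=-yyyyyyyyyyyyyyy
118 yyyyyyyyyyyy##%%@%%##*++=-=yyyyyyyyyyyyyyy*+++++++++++++++++++****++++++========yyy
[... 2963 characters left out ...]
yyyyyyyyyy+=--========-==----------------------------------=-:bbbbbbbbbbbbbbbbbbbbbbbbbbbbbyybb
222 @@%yyyyyyyyyyyyyyyyyyyyyyyyyyyyy=--====-==--------------------------------------=-bbbbbbbbbbbbbbbbbbbbbbbbbbbbbbbbbb
226 @@@yyyyyyyyyyyyyyyyyyyyyyyyyyyyy----======-=-------------------------------=----=-bbbbbbbbbbbbbbbbbbbbbbbbbbbbbbyyyb
230 @@%yyyyyyyyyyyyyyyyyyyyyyyyyyyyy--::.......::::::::::::::::::::::::::::::::..   ...::bbbbbbbbbbbbbbbbbbbbbbbyyyyyyyb
234 @@%yyyyyyyyyyyyyyyyyyyyyyyyyyy.......................... .:.. ...... ..... .......   . .:bbbbbbbbbbbbbbbbbbbyyyyyybb
238 @@%#yyyyyyyyyyyyyyyyyyyyyyyy............................ ... . ...     .   .    .    .. ..bbbbbbbbbbbbbbbbbbyyyyyybb
```

The keeper keeps its size in the image as the camera descends, so it is still being pushed down. I press on until it meets its stop.

Request:
apply_moves --deltas '[[[0, 0, 0, 0, 0, 0.003, 0], [0, 0, 0, 0, 0, 0, 0], [0, 0, 0, 0, 0, 0, 0]]]'

```text
time: 21.5
tcp_pos: [0.6449, 0.1011, 0.1294]
orientation: [-2.616, 0.002, 0.035]
force: [0.2, 0.1, 1.3]
opening: 0.0006
grip_force: 0.2
```

```bash
python3 rk.py|cut -c1-120
```

```text
21.5 rack tcp [ -0.3 -45.2  86.4] F rack [ 0.7 -0.2  1.1] rot err [-0.1  0.1  0. ] 0.0005622955635997039 [ 0.19  0.9  -0
```

Request:
apply_moves --deltas '[[[0, 0, 0, 0, 0, 0.003, 0], [0, 0, 0, 0, 0, 0, 0], [0, 0, 0, 0, 0, 0, 0]]]'

```text
time: 21.88
tcp_pos: [0.6449, 0.1012, 0.1291]
orientation: [-2.617, 0.001, 0.034]
force: [-4.8, -6.5, 16.1]
opening: 0.0006
grip_force: 8.4
```

```bash
python3 rk.py|cut -c1-120;  python3 - <<'E'
from fit import *
q=np.load("rackm.npy");R=Rk(q[3]);W=lambda p:q[:3]+R@(np.array(p)/1000)
def K(th,x,r,h=0): return W((x,92-r*np.cos(th)+h*np.sin(th),107+r*np.sin(th)+h*np.cos(th)))
def edges(n,v):
    im=(load(n) )[0]["image"].astype(int);m=(im[v,:,0]-im[v,:,2])<=45
    u=258
    L=np.nonzero(m[180:258])[0];Rr=np.nonzero(m[258:320])[0];return L.min()+180 if len(L) else None,Rr.max()+258
snap("wrist","w14")
for n,f in (("w11",155),("w12b",130),("w13",132),("w14",132)):
    c=load(n)[1]; print(n,edges(n,f),[ (proj(c,K(th,-20.5,194))-proj(c,K(th,20.5,194)))[0][0].round(1) for th in(0,.03,.06,.1,.15)])
E
```

```text
21.875 rack tcp [ -0.4 -45.2  86.1] F rack [ 2.6  5.  17.1] rot err [-0.1  0.1  0. ] 0.0005712774479511769 [ 0.19  0.9  
w11 (np.int64(180), np.int64(284)) [np.float64(48.9), np.float64(49.9), np.float64(51.0), np.float64(52.5), np.float64(54.5)]
w12b (np.int64(180), np.int64(300)) [np.float64(82.5), np.float64(85.6), np.float64(88.8), np.float64(93.5), np.float64(100.0)]
w13 (np.int64(180), np.int64(299)) [np.float64(85.6), np.float64(88.9), np.float64(92.5), np.float64(97.6), np.float64(104.7)]
w14 (np.int64(180), np.int64(299)) [np.float64(87.3), np.float64(90.8), np.float64(94.5), np.float64(99.8), np.float64(107.2)]
```

The keeper meets its stop with 17 N. It also shows that the fingers end about 23 mm short of the nominal TCP. I'm backing off and heading for the clip.

Request:
apply_moves --deltas '[[[0, 0, 0, 0, 0, -0.03, 0], [0, 0, 0, 0, 0, -0.05, 0], [0, 0, 0, 0, 0, -0.05, 0], [-10, 0, 0, 0, 0.04, 0, 60], [-10, 0, 0, 0, 0.05, 0, 60], [-10, 0, 0, 0, 0.05, 0, 60], [0, 0, -10, 0, 0.05, 0, 60], [0, 0, -10, 0, 0, 0, 60], [0, 0, -10, 0, 0, 0, 60], [0, 0, -10, 0, 0, 0, 60], [0, 0, -10, 0, 0, 0, 60], [0, 0, 0, 0, 0, 0, 60]]]'

```text
time: 23.42
tcp_pos: [0.6532, -0.143, 0.193]
orientation: [-3.138, -0.001, 0.906]
force: [0.5, -0.2, -0.2]
opening: 0.0526
grip_force: 0.0
```

```bash
python3 - <<'E'
from h import *
from bench import bot
o=bot.get_obs();print(o["time"],o["tcp_pos"],o["orientation"],o["qpos"].round(2),o["opening"])
yaw=np.radians(52.7);Rg=Ro.from_euler('xyz',[np.pi,0,yaw]).as_matrix()
go(o,(.534,-.185,.12),Rg)
E
```

```text
23.425 [ 0.65319983 -0.14301343  0.19301648] [-3.13814934e+00 -5.73226633e-04  9.06019750e-01] [ 0.25  0.78 -0.2   1.44  0.17  0.95 -0.66] 0.05257649688897342
turn [-0.2  -0.03 -0.79] shift after turn [-0.1056 -0.0694  0.073 ] shift before [-0.1066 -0.0677  0.0732]
```

Request:
apply_moves --deltas '[[[0, 0, 0, -0.035, -0.023, 0.02, 60], [0, 0, 0, -0.035, -0.023, 0.02, 60], [0, 0, 0, -0.035, -0.023, 0.02, 60], [0, 0, 0, 0, 0, 0.01, 60], [0, 0, 0, 0, 0, 0, 60], [0, 0, 0, 0, 0, 0, 60]]]'

```text
time: 24.18
tcp_pos: [0.5364, -0.1826, 0.124]
orientation: [-3.141, -0.002, 0.908]
force: [0.2, 0.0, -0.0]
opening: 0.0529
grip_force: 0.0
```

```bash
python3 - <<'E'
from h import *
from bench import bot
d,c=snap("wrist","w15");o=bot.get_obs();print(o["time"],o["tcp_pos"],o["orientation"])
u=np.array([np.cos(np.radians(52.7)),np.sin(np.radians(52.7)),0]);n=np.array([-u[1],u[0],0]);O=np.array([.6173,-.0908,.0028])-.107*u
for p in [(107,0),(58,0),(0,0),(-18,9),(-39,9),(88,16.5),(-18,-3),(-18,21)]:print(p,proj(c,O+u*p[0]/1000+n*p[1]/1000)[0].round(1))
im=d["image"].astype(int);g=im.mean(2)
ch=" .:-=+*#%@"
for v in range(20,240,3):print(v,''.join(ch[min(9,int(x/25.6))] for x in g[v,200:310]))
E
```

```text
24.225 [ 0.53626497 -0.18270656  0.12401549] [-3.14118357e+00 -1.77766134e-03  9.08256163e-01]
(107, 0) [266.9  40.3]
(58, 0) [267.1 100.3]
(0, 0) [267.3 164.4]
(-18, 9) [257.9 183. ]
(-39, 9) [258.2 203.9]
(88, 16.5) [247.9  64.5]
(-18, -3) [270.4 182.9]
(-18, 21) [245.4 183.1]
20 ******************#**#***************************#********#***#*##***#########################################
23 ***********************************************************************#######################################
26 *************************************************************************#####################################
29 *******************************************##*****************#*#**********###################################
32 *****************************************************************************#################################
35 **********************************************************************#********###############################
38 ***************************************************************+=+++==***********#############################
41 *#*****************
[... 6962 characters left out ...]
====-=====
224 ********+=--=====-=-=======---=======--=---==========----=--==-=-=-===-=====--=======-========================
227 ****+======================================================--====================================-============
230 -=-:::-===========--==================================-===============-=-===-===-==-==========================
233 ......:=======-----============--==============================--====-============--=================-========
236 ......:========---=========================---========---=====----==-======-================----==============
239 ......:=======================--===---============---==========---=====-----=============---==-===--=======-==
```

The clip lies straight along tool x: leg at u 267, loop at u 245–270, and tip at v 38.5. That is within 2 px of the prediction, so I'm descending.

```bash
python3 - <<'E'
from h import *
from bench import bot
o=bot.get_obs()
a=np.radians(52.4);u=np.array([np.cos(a),np.sin(a),0]);n=np.array([-u[1],u[0],0]);tip=np.array([.6173,-.0908,0])+.0014*u
e=tip-.125*u+.009*n;print(e);go(o,(e[0],e[1],-.012),Ro.from_euler('xyz',[np.pi,0,a]).as_matrix())
E
```

```text
[ 0.53475545 -0.18323569  0.        ]
turn [-0.02 -0.1  -0.36] shift after turn [-0.0013 -0.0009  0.136 ] shift before [-0.0016 -0.0008  0.136 ]
```

Request:
apply_moves --deltas '[[[0, 0, 0, -0.001, -0.001, 0.04, 60], [0, 0, 0, 0, 0, 0.04, 60], [0, 0, 0, 0, 0, 0.035, 60], [0, 0, 0, 0, 0, 0.013, 60], [0, 0, 0, 0, 0, 0.008, 60], [0, 0, 0, 0, 0, 0, 60], [0, 0, 0, 0, 0, 0, 60]]]'

```text
time: 25.1
tcp_pos: [0.5335, -0.1836, -0.0115]
orientation: [-3.141, -0.001, 0.908]
force: [0.4, 0.1, 0.1]
opening: 0.0529
grip_force: 0.0
```

Request:
apply_moves --deltas '[[[0, 0, 0, 0, 0, 0.003, 60], [0, 0, 0, 0, 0, 0.003, 60], [0, 0, 0, 0, 0, 0, 60], [0, 0, 0, 0, 0, 0, 60]]]'

```text
time: 25.6
tcp_pos: [0.5327, -0.1833, -0.0186]
orientation: [-3.139, -0.0, 0.908]
force: [-0.9, 0.2, -0.1]
opening: 0.0528
grip_force: 0.0
```

Request:
apply_moves --deltas '[[[0, 0, 0, 0.001, 0, 0.0015, 60], [0, 0, 0, 0, 0, 0.0015, 60], [0, 0, 0, 0, 0, 0, 60], [0, 0, 0, 0, 0, 0, 60]]]'

```text
time: 26.1
tcp_pos: [0.5333, -0.1825, -0.0216]
orientation: [-3.139, -0.0, 0.908]
force: [-0.0, -0.0, -0.2]
opening: 0.053
grip_force: 0.0
```

Request:
apply_moves --deltas '[[[0, 0, 0, 0, 0, 0, 15], [0, 0, 0, 0, 0, 0, 15], [0, 0, 0, 0, 0, 0, 15], [0, 0, 0, 0, 0, 0, 15], [0, 0, 0, 0, 0, 0, 15], [0, 0, 0, 0, 0, 0, 15], [0, 0, 0, 0, 0, 0, 15]]]' --force 30

```text
time: 26.98
tcp_pos: [0.5334, -0.1826, -0.0216]
orientation: [-3.139, -0.0, 0.908]
force: [-0.2, 0.3, -0.2]
opening: 0.0224
grip_force: 30.0
```

Request:
apply_moves --deltas '[[[0, 0, 0, 0, 0, -0.02, 15], [0, 0, 0, 0, 0, -0.05, 15], [0, 0, 0, 0, 0, -0.05, 15], [0, 0, 0, 0, 0, -0.05, 15], [0, 0, 0, 0, 0, -0.05, 15], [0, 0, 0, 0, 0, 0, 15], [0, 0, 0, 0, 0, 0, 15]]]' --force 40

```text
time: 27.85
tcp_pos: [0.5329, -0.1828, 0.1987]
orientation: [-3.139, 0.0, 0.908]
force: [-0.3, 0.1, -2.3]
opening: 0.0227
grip_force: 40.0
```

```bash
python3 - <<'E'
from h import *
from bench import bot
d,_=snap("wrist","w16");o=bot.get_obs();print(o["time"],o["tcp_pos"],o["orientation"],o["opening"],o["grip_force"],o["qpos"].round(2))
M=np.linalg.inv(d["T_tool_cam"]);c=(d["camera_matrix"],M[:3,:3],M[:3,3])
for p in [(107,0),(90,0),(58,0),(30,0),(0,0),(88,16.5),(58,4),(-18,21)]:print(p,proj(c,[.018+p[0]/1000,.009-p[1]/1000,-.0244])[0].round(1))
print("wire px",(313*5.5/150))
g=d["image"].astype(int).mean(2);ch=" .:-=+*#%@"
for v in range(0,232,5):print(v,''.join(ch[min(9,int(x/25.6))] for x in g[v,200:320]))
E
```

```text
27.9 [ 0.53249179 -0.18272025  0.19785545] [-3.13729122e+00  8.72322930e-04  9.07777712e-01] 0.022188641450488242 39.99661065638065 [ 0.38  0.63 -0.22  1.77  0.19  0.77 -0.6 ]
(107, 0) [281.2 -38.2]
(90, 0) [280.3   9.4]
(58, 0) [278.8  90.5]
(30, 0) [277.7 153.4]
(0, 0) [276.6 213.9]
(88, 16.5) [240.6  14.7]
(58, 4) [269.8  90.4]
(-18, 21) [234.7 247.3]
wire px 11.476666666666667
0 #####################################*++++++=+*############################===++****++==*###############################
5 ###################################+=++***#*+++==*#########################-=+++****++==*###############################
10 ####################################+-==++*****+++==*######################-=+++***+++==*###############################
15 #######################################+-==++**#**+++=+*###################-=+++***+++=+################################
20 #########################################*=-=+++**#**++==+################+-==-+*#*=+==+################################
25 ############################################*=-=+++*##*+++==+#############+==++**#*++==+#######
[... 4436 characters left out ...]
:::-===============++=====-:::::--:::-=========++++++++++++++++++++++++++++
210 ######*=============================::-----::::::::::-----------:--:::::::::::::::-=========++++++++++++++++++++++++++=+
215 #*==================================:::----::::-----:-:::::::::--------:::::::::::-========+++++++++++++++++++++++*#####
220 ===================================-::-----:::-===================-:::::::::::::::-=========++===++++++++++*############
225 ===================================:::::::::::-=======================-:::::::::::-========++++++**#####################
230 ==========--::.......:::::::::::::.:::::::::::-======++==+=====++======:::::::::::::::::-=======:......::=**############
```

The clip is in hand and flat, with the leg at u 281 (v 10) to 278 (v 150), close to the prediction. The hump sits about 2.5 mm further forward than assumed.

```bash
cat > ins.py <<'E'
from fit import *
from bench import bot
o=bot.get_obs();q=np.load("rackm.npy");R=Rk(q[3]);W=lambda p:q[:3]+R@(np.array(p)/1000)
Ri=np.column_stack([R[:,0],-R[:,1],-R[:,2]])
Rm=toolR(o["orientation"])
def rep():
    s=R.T@(o["tcp_pos"]+Rm@[.0785,.0093,-.0244]-q[:3])*1000
    print(round(float(o["time"]),2),"rack tcp",(R.T@(o["tcp_pos"]-q[:3])*1000).round(1),"seat rel hole",(s-[0,-90,114.7]).round(1),"F rack",(R.T@o["force"]).round(1),"roterr",np.degrees(Ro.from_matrix(Rm.T@Ri).as_rotvec()).round(1),"grip",round(float(o["opening"]),4),round(float(o["grip_force"]),1))
E
python3 - <<'E'
from ins import *
rep();go(o,W((-150,-80.7,190)),Ri);print(W((-150,-80.7,190)))
E
```

```text
27.9 rack tcp [-208.5   76.7  285.7] seat rel hole [-149.4  109.1  164.9] F rack [-0.2 -0.6 -1.4] roterr [ 10.2  28.7 -39. ] grip 0.0222 40.0
turn [ 10.2   28.73 -39.05] shift after turn [0.0585 0.1574 0.0957] shift before [0.1766 0.0577 0.0532]
[ 0.68647503 -0.07899596  0.14427689]
```

Request:
apply_moves --deltas '[[[2.04, 5.75, -7.81, 0, 0, 0, 15], [2.04, 5.75, -7.81, 0, 0, 0, 15], [2.04, 5.75, -7.81, 0, 0, 0, 15], [2.04, 5.75, -7.81, 0, 0, 0, 15], [2.04, 5.75, -7.81, 0, 0, 0, 15], [0, 0, 0, 0.012, 0.032, 0.019, 15], [0, 0, 0, 0.012, 0.032, 0.019, 15], [0, 0, 0, 0.012, 0.032, 0.019, 15], [0, 0, 0, 0.012, 0.032, 0.019, 15], [0, 0, 0, 0.0105, 0.029, 0.019, 15], [0, 0, 0, 0, 0, 0, 15], [0, 0, 0, 0, 0, 0, 15]]]'

```text
time: 29.4
tcp_pos: [0.6861, -0.0801, 0.1442]
orientation: [-3.141, -0.523, 1.604]
force: [-0.6, -1.1, -0.8]
opening: 0.0225
grip_force: 40.0
```

```bash
python3 - <<'E'
from ins import *
d,c=snap("wrist","w17");o=bot.get_obs();Rm=toolR(o["orientation"]);rep();go(o,W((-150,-80.7,190)),Ri);print(o["qpos"].round(2))
for p in [(0,-90,131.7),(20.5,-90,107),(-20.5,-90,107),(0,-112,107),(0,-90,114.7)]:print(p,proj(c,W(p))[0].round(1))
g=d["image"].astype(int);ch=" .:-=+*#%@"
for v in range(0,150,3):print(v,''.join(('b' if p[0]>1.9*p[2] and p[0]<150 else 'y') if p[0]-p[2]>45 else ch[min(9,int(p.mean()/25.6))] for p in g[v,205:325]))
E
```

```text
29.4 rack tcp [-151.   -80.3  190.5] seat rel hole [-72.5   0.3 100.1] F rack [-1.3  0.7 -0.1] roterr [-0.  0. -0.] grip 0.0225 40.0
turn [ 0.03  0.05 -0.04] shift after turn [0.0014 0.0002 0.0013] shift before [0.0014 0.0002 0.0013]
[ 0.58  1.05 -0.67  1.25  0.07  1.08  0.16]
(0, -90, 131.7) [273.7 -29.7]
(20.5, -90, 107) [272.5 -49.5]
(-20.5, -90, 107) [271.7  16.8]
(0, -112, 107) [303.2 -15.5]
(0, -90, 114.7) [272.5 -19.6]
0 ++++++++++++++++*+++*+++******##**********##*+**-=*###*=:------:::::::-==++**#*++====yyyyyyyyy=++*#*++=yyyyy*###########
3 #########*=:bb..............:+#+++**##**++=+*+*#*=::=**===-----------:-==++**#*++==-yyyyyyyyyy=++*#*++=yyyyy############
6 ##########-.bb:.............:+*-==++*##***+++*********-----------------=+++**#*++==+##***#***##***#*++=yyyy*############
9 *#########+.................:+*=:-==++*##**++++++++++++++-----------=--==++**#*++===***************++==yyyy*############
12 +#########*:................:-++-:--=++**#***++=---------:::::::::::::-=+++****++=--------------------yyyyy+############
15 +#########*:.......................:-==++**#***++=:
[... 4841 characters left out ...]
#####*=++****++===#####-=++****++=+########################################
135 ##################################################=++****+++==*#####-=++****++=+########################################
138 #################################################=++*****++==+######==++****++=+########################################
141 ################################################+=+*****++=-+#######==++****++=+########################################
144 ###############################################*=++****+++-=#######*==+*****++=+########################################
147 ###############################################=++*****++==*#######+==+*****++=+########################################
```

Request:
apply_moves --deltas '[[[0, 0, 0, 0.035, 0, 0, 15], [0, 0, 0, 0.03, 0, 0, 15], [0, 0, 0, 0, 0, 0, 15], [0, 0, 0, 0, 0, 0, 15]]]'

```text
time: 29.95
tcp_pos: [0.6853, -0.025, 0.1776]
orientation: [3.14, -0.521, 1.604]
force: [-0.9, -0.9, -0.7]
opening: 0.0221
grip_force: 40.0
```

```bash
python3 - <<'E'
from ins import *
d,c=snap("wrist","w18");o=bot.get_obs();Rm=toolR(o["orientation"]);rep()
for p in [(0,-90,131.7),(0,-80,123),(0,-100,123),(20.5,-90,107),(-20.5,-90,107),(0,-115.5,107)]:print(p,proj(c,W(p))[0].round(1))
M=np.linalg.inv(d["T_tool_cam"]);ct=(d["camera_matrix"],M[:3,:3],M[:3,3])
for x in(.11,.1,.08,.06):print("leg",x,proj(ct,[x,.0093,-.0244])[0].round(1))
g=d["image"].astype(int);ch=" .:-=+*#%@"
for v in range(0,100,2):print(v,''.join(('b' if p[0]>1.9*p[2] and p[0]<150 else 'y') if p[0]-p[2]>45 else ch[min(9,int(p.mean()/25.6))] for p in g[v,215:325]))
E
```

```text
29.95 rack tcp [-86.6 -81.3 191.9] seat rel hole [ -8.   -0.6 101.4] F rack [-1.2  0.9 -0.2] roterr [0.1 0.1 0. ] grip 0.0221 40.0
(0, -90, 131.7) [270.5  78.6]
(0, -80, 123) [256.1  79.4]
(0, -100, 123) [284.   79.5]
(20.5, -90, 107) [269.6  51.9]
(-20.5, -90, 107) [269.  108.5]
(0, -115.5, 107) [302.5  81. ]
leg 0.11 [280.9   3.5]
leg 0.1 [280.4  30.3]
leg 0.08 [279.4  80.6]
leg 0.06 [278.5 127. ]
0 %%%%%%%%%%%%%%%%%%%%%%#***##**##%%%%%%%%%%%%%%%%%%%%%%%%%%%#+=+***###**+=*%%%%%%%%%%%%%%%%%%%%%%%%%%%%%%%%%%%%
2 %%%%%%%%%%%%%%%%%%%%%#**#####****#%%%%%%%%%%%%%%%%%%%%%%%%%#+=+***###**+=+%%%%%%%%%%%%%%%%%%%%%%%%%%%%%%%%%%%%
4 %%%%%%%%%%%%%%%%%%%%#++**####***+*#%%%%%%%%%%%%%%%%%%%%%%%%#+=+**####**+=*%%%%%%%%%%%%%%%%%%%%%%%%%%%%%%%%%%%%
6 %%%%%%%%%%%%%%%%%%%%#=+++**####**+*#%%%%%%%%%%%%%%%%%%%%%%%#==+**###***++*%%%%%%%%%%%%%%%%%%%%%%%%%%%%%%%%%%%%
8 %%%%%%%%%%%%%%%%%%%%#===++**####**+*#%%%%%%%%%%%%%%%%%%%%%%#==+**###***++*%%%%%%%%%%%%%%%%%%%%%%%%%%%%%%%%%%%%
10 %%%%%%%%%%%%%%%%%%%%%*--=++**####****#%%%%%%%%%%%%%%%%%%%%%#==+**###***++*%%%%%%%%%%%%%%%%%%%%%%%%%%%%%%%%%%%%
12 %%%%%%%%%%%%%%%
[... 4297 characters left out ...]
*%%%%%%%%%%%%%%%
88 ***********#**#*#*######**#*#*+-=+*******+=-::-=============++******++=++yyyyyy=+*****++yyyyyy*%%%%%%%%%%%%%%%
90 ********************###****#*#*==++******++=-::-------====-=++******++==yyyyyyy=+**#**++yyyyyy*%%%%%%%%%%%%%%%
92 ******#***#*******#*###*****#**+-=+*******+=----::::-------=++******++=yyyyyyyy=+*****+=yyyyyy*%%%%%%%%%%%%%%%
94 *####*#################*********==++******++---------------=++******+==yyyyyyyy=+*****++yyyyyyy%%%%%%%%%%%%%%%
96 **=----------------=*##*********+-=+********++=------------=++******+=+yyyyyyyy=+*****++yyyyyyy%%%%%%%%%%%%%%%
98 +++++=--------:::::=*************==++***##****+=-:---:---:-=++******+==yyyyyyyy=+*****++yyyyyyy%%%%%%%%%%%%%%%
```

Request:
apply_moves --deltas '[[[0, 0, 0, -0.034, 0, 0, 15], [0, 0, 0, -0.031, 0, 0, 15], [0, 0, 0, 0, 0, 0.04, 15], [0, 0, 0, 0, 0, 0.04, 15], [0, 0, 0, 0, 0, 0.02, 15], [0, 0, 0, 0, 0, 0, 15], [0, 0, 0, 0, 0, 0, 15], [0, 0, 0, 0, 0, 0, 15]]]'

```text
time: 31.0
tcp_pos: [0.6872, -0.0308, 0.0605]
orientation: [3.136, -0.522, 1.606]
force: [-0.1, 0.0, -0.7]
opening: 0.0225
grip_force: 40.0
```

```bash
python3 -c "
from ins import *
rep();go(o,W((-150,-81.7,90.3)),Ri)
import time
P=[]
for i in range(5):
    snap('top','junk');o2=bot.get_obs();P.append((R.T@(o2['tcp_pos']-q[:3])*1000).round(1).tolist())
print(P)"
```

```text
31.0 rack tcp [-150.2  -83.    93.4] seat rel hole [-71.7  -2.1   3. ] F rack [-0.3  0.1 -0.7] roterr [0.3 0.1 0.1] grip 0.0225 40.0
turn [0.28 0.07 0.06] shift after turn [ 0.0002 -0.0013  0.0031] shift before [ 0.0002 -0.0013  0.0031]
[[-150.1, -82.8, 93.2], [-150.0, -82.6, 92.9], [-149.9, -82.4, 92.6], [-149.8, -82.2, 92.3], [-149.8, -82.1, 92.1]]
```

Request:
apply_moves --deltas '[[[0, 0, 0, 0, 0, 0.0005, 15], [0, 0, 0, 0, 0, 0, 15], [0, 0, 0, 0, 0, 0, 15], [0, 0, 0, 0, 0, 0, 15], [0, 0, 0, 0, 0, 0, 15]]]'

```text
time: 31.88
tcp_pos: [0.6859, -0.0292, 0.0587]
orientation: [3.139, -0.524, 1.606]
force: [-0.0, -0.3, -1.3]
opening: 0.0225
grip_force: 40.0
```

```bash
python3 -c "
from ins import *
rep();go(o,W((-150,-81.7,90.3)),Ri)"
```

```text
31.88 rack tcp [-149.7  -81.8   91. ] seat rel hole [-71.2  -1.    0.7] F rack [-0.9  0.  -1. ] roterr [ 0.1 -0.   0.1] grip 0.0225 40.0
turn [ 0.11 -0.    0.06] shift after turn [-0.0003 -0.0001  0.0007] shift before [-0.0003 -0.0001  0.0007]
```

Request:
apply_moves --deltas '[[[0, 0, 0, 0.006, 0, 0.0005, 15], [0, 0, 0, 0.006, 0, 0, 15], [0, 0, 0, 0.005, 0, 0, 15], [0, 0, 0, 0, 0, 0, 15], [0, 0, 0, 0, 0, 0, 15]]]'

```text
time: 32.5
tcp_pos: [0.6854, -0.0146, 0.0667]
orientation: [3.139, -0.523, 1.606]
force: [-0.4, -0.1, -0.8]
opening: 0.0225
grip_force: 40.0
```

```bash
python3 -c "
from ins import *
rep()"
```

```text
32.5 rack tcp [-133.   -81.8   90.6] seat rel hole [-54.5  -1.    0.2] F rack [-0.5  0.4 -0.7] roterr [0.1 0.  0.1] grip 0.0225 40.0
```

Request:
apply_moves --deltas '[[[0, 0, 0, 0.004, 0, 0, 15], [0, 0, 0, 0.004, 0, 0, 15], [0, 0, 0, 0, 0, 0, 15], [0, 0, 0, 0, 0, 0, 15]]]'

```text
time: 33.0
tcp_pos: [0.6852, -0.0075, 0.0708]
orientation: [3.139, -0.523, 1.606]
force: [-1.0, 0.8, -0.6]
opening: 0.0223
grip_force: 40.0
```

```bash
python3 -c "
from ins import *
rep()"
```

```text
33.0 rack tcp [-124.8  -81.8   90.6] seat rel hole [-46.3  -1.    0.3] F rack [ 0.4  0.9 -0.9] roterr [0.1 0.  0.1] grip 0.0223 40.0
```

The tip is about 12 mm into the hole with no force on it. I'm pushing on.

Request:
apply_moves --deltas '[[[0, 0, 0, 0.006, 0, 0, 15], [0, 0, 0, 0.006, 0, 0, 15], [0, 0, 0, 0.006, 0, 0, 15], [0, 0, 0, 0, 0, 0, 15], [0, 0, 0, 0, 0, 0, 15]]]'

```text
time: 33.62
tcp_pos: [0.6846, 0.0081, 0.0797]
orientation: [3.139, -0.523, 1.606]
force: [-0.1, 0.7, -0.3]
opening: 0.0225
grip_force: 40.0
```

```bash
python3 -c "
from ins import *
rep()"
```

```text
33.62 rack tcp [-106.8  -81.7   90.5] seat rel hole [-28.3  -0.9   0.2] F rack [ 0.4  0.  -0.6] roterr [0.1 0.  0.1] grip 0.0225 40.0
```

Request:
apply_moves --deltas '[[[0, 0, 0, 0.005, 0, 0, 15], [0, 0, 0, 0.005, 0, 0, 15], [0, 0, 0, 0, 0, 0, 15], [0, 0, 0, 0, 0, 0, 15]]]'

```text
time: 34.12
tcp_pos: [0.683, 0.0162, 0.084]
orientation: [-3.141, -0.522, 1.606]
force: [-4.5, -3.5, -2.4]
opening: 0.0223
grip_force: 40.1
```

```bash
python3 -c "
from ins import *
rep()"
```

```text
34.12 rack tcp [-97.6 -80.4  90.2] seat rel hole [-19.1   0.3  -0.2] F rack [-4.1  4.6 -0.4] roterr [-0.   0.1  0.1] grip 0.0223 40.1
```

Request:
apply_moves --deltas '[[[0, 0, 0, 0.004, 0, 0, 15], [0, 0, 0, 0.004, 0, 0, 15], [0, 0, 0, 0, 0, 0, 15], [0, 0, 0, 0, 0, 0, 15]]]' --force 55

```text
time: 34.62
tcp_pos: [0.683, 0.0255, 0.0891]
orientation: [3.141, -0.526, 1.607]
force: [-5.2, 1.1, -1.6]
opening: 0.0222
grip_force: 55.1
```

```bash
python3 -c "
from ins import *
rep()"
```

```text
34.62 rack tcp [-87.1 -80.7  89.9] seat rel hole [-8.6  0.2 -0.2] F rack [ 0.3  5.1 -2.1] roterr [-0.  -0.1  0.1] grip 0.0222 55.1
```

Request:
apply_moves --deltas '[[[0, 0, 0, 0.004, 0, 0, 15], [0, 0, 0, 0.004, 0, 0, 15], [0, 0, 0, 0, 0, 0, 15], [0, 0, 0, 0, 0, 0, 15]]]'

```text
time: 35.12
tcp_pos: [0.6845, 0.0325, 0.0938]
orientation: [3.137, -0.526, 1.607]
force: [-2.6, 4.0, 1.3]
opening: 0.0219
grip_force: 55.0
```

```bash
python3 -c "
from ins import *
rep()"
```

```text
35.12 rack tcp [-78.7 -82.5  90.6] seat rel hole [-0.2 -1.6  0.5] F rack [ 4.2  2.5 -1. ] roterr [ 0.2 -0.1  0.1] grip 0.0219 55.0
```

Request:
apply_moves --deltas '[[[0, 0, 0, 0.0015, 0, 0, 15], [0, 0, 0, 0, 0, 0, 15], [0, 0, 0, 0, 0, 0, 15]]]'

```text
time: 35.5
tcp_pos: [0.6841, 0.0323, 0.0938]
orientation: [3.138, -0.524, 1.606]
force: [-1.9, 3.4, 1.4]
opening: 0.0221
grip_force: 55.0
```

```bash
python3 -c "
from ins import *
rep()"; python3 asc.py w19 wrist 205 325 0 140 3
```

```text
35.5 rack tcp [-78.8 -82.   90.6] seat rel hole [-0.3 -1.2  0.4] F rack [ 3.7  1.8 -0.5] roterr [ 0.1 -0.   0.1] grip 0.0221 55.0
[[279.0, 81.0], [188.0, 84.0], [324.0, 84.0]]
0 %%%%%%%%%%%%%%%%%%%%%%%%%%%#*#####*##%%%%%%%%%%%%%%%%%%%%%%%%%%%%%%*=+***###**+++%%%%%%%%%%%%%%%%%%%%%%%%%%%%%%%%%%%%%%%
3 %%%%%%%%%%%%%%%%%%%%%%%%%#+**#####****#%%%%%%%%%%%%%%%%%%%%%%%%%%%%*=+***###**++*%%%%%%%%%%%%%%%%%%%%%%%%%%%%%%%%%%%%%%%
6 %%%%%%%%%%%%%%%%%%%%%%%%%+=++**#%%##****%%%%%%%%%%%%%%%%%%%%%%%%%%%*=+***###**+++%%%%%%%%%%%%%%%%%%%%%%%%%%%%%%%%%%%%%%%
9 %%%%%%%%%%%%%%%%%%%%%%%%%#=-=++**#%##***+*%%%%%%%%%%%%%%%%%%%%%%%%%*=+***###**+=+%%%%%%%%%%%%%%%%%%%%%%%%%%%%%%%%%%%%%%%
12 %%%%%%%%%%%%%%%%%%%%%%%%%%%*-=+++*##%##****#%%%%%%%%%%%%%%%%%%%%%%%*=+**####**++*%%%%%%%%%%%%%%%%%%%%%%%%%%%%%%%%%%%%%%%
15 %%%%%%%%%%%%%%%%%%%%%%%%%%%%#=-=++**##%##**++#%%%%%%%%%%%%%%%%%%%%%*=+***###**++*%%%%%%%%%%%%%%%%%%%%%%%%%%%%%%%%%%%%%%%
18 %%%%%%%%%%%%%%%%%%%%%%%%%%%%%%#=-=++**#####****%%%%%%%%%%%%%%%%%%%%*=+**####**++*%%%%%%%%%%%%%%%%%%%%%%%%%%%%%%%%%%%%%%%
21 %%%%%%%%%%%%%%%%%%%%%%%%%%%%%%%%*=-=++**####***+*%%%%%%%%
[... 4212 characters left out ...]
======+*******+=-:-----++******+=---------=++++++++++++++++++++++++++++++++
126 --:---:-:::-:::::::::::::::::::::::::::::::::::::-++******++-::::::=++******+=-:::::::::::::::::::-----:----------------
129 ::::::-:b::::::::::-:y-ybyyyyyy------yyyyyyyyyyy-=+******++=-ybyby-=++******+=-byyyyyyyyyyyyyyyyyyyyyyyyyyyyyyyyyyyyyyyy
132 ::y-ybbb-by:b-:--y:yyyyyy-yy-yyyyy-ybyyy-byyyyb--+***#***+=--ybyby-=++******+=-byyyyyyyyyyyyyyyyyyyyyyyyyyyyyyyyyyyyyyyy
135 ::bybyyyyyyybyyybyybybb-ybyyyyyyyyyyy-yyyyyyyy--++******++=-bbbbbb-=++******+=-byyyyyyyyyyyyyyyyyyyyyyyyyyyyyyyyyyyyyyyy
138 ybbbbbybbybbbbbbbbybyybbybbybbybybyyybyyyyyyby-=+******++=-ybybbyb-=++******+=-byyyyyyyyyyyyyyyyyyyyyyyyyyyyyyyyyyyyyyyy
```

The view shows the straight leg coming out beyond the post and the bent leg's hump wrapped round the dome, with the throats at v≈48 and v≈112. The clip is home, so I ease the side load, release and back off.

Request:
apply_moves --deltas '[[[0, 0, 0, 0.0005, -0.0012, 0, 15], [0, 0, 0, 0, 0, 0, 15], [0, 0, 0, 0, 0, 0, 15]]]' --force 20

```text
time: 35.92
tcp_pos: [0.683, 0.0314, 0.0935]
orientation: [3.138, -0.522, 1.605]
force: [0.3, 0.3, 0.5]
opening: 0.0228
grip_force: 20.0
```

```bash
python3 -c "
from ins import *
rep()"
```

```text
35.92 rack tcp [-79.7 -80.9  90.8] seat rel hole [-1.2 -0.1  0.4] F rack [ 0.5 -0.3  0.2] roterr [0.2 0.1 0. ] grip 0.0228 20.0
```

Request:
apply_moves --deltas '[[[0, 0, 0, 0, 0, 0, 50], [0, 0, 0, 0, 0, 0, 50], [0, 0, 0, 0, 0, 0, 50], [0, 0, 0, 0, 0, 0, 50], [0, 0, 0, 0, 0, -0.01, 50], [0, 0, 0, 0, 0, -0.03, 50], [0, 0, 0, 0, 0, -0.05, 50], [0, 0, 0, 0, 0, -0.02, 50], [0, 0, 0, 0, 0, 0, 50], [0, 0, 0, 0, 0, 0, 50]]]'

```text
time: 37.17
tcp_pos: [0.6834, -0.022, 0.1883]
orientation: [3.141, -0.524, 1.606]
force: [-0.5, 0.6, -0.4]
opening: 0.0436
grip_force: 0.0
```

```bash
python3 -c "
from ins import *
rep()
c=snap('wrist','junk2')[1]
for p in [(0,-91.2,114.7),(49,-91.2,114.7),(-58,-91.2,114.7),(-76,-82,115),(-97,-82,115),(30,-75,115)]:print(p,proj(c,W(p))[0].round(0))"; python3 asc.py w20 wrist 205 325 0 234 3
```

```text
37.17 rack tcp [-78.5 -79.6 199.6] seat rel hole [ -0.    1.2 109.3] F rack [ 0.3  0.5 -0.7] roterr [ 0.  -0.   0.1] grip 0.0436 0.0
(0, -91.2, 114.7) [273.  92.]
(49, -91.2, 114.7) [274.  22.]
(-58, -91.2, 114.7) [272. 166.]
(-76, -82, 115) [261. 187.]
(-97, -82, 115) [261. 211.]
(30, -75, 115) [252.  50.]
[[273.0, 92.0], [221.0, 92.0], [300.0, 93.0]]
0 ########################################################################################################################
3 ########################################################################################################################
6 ########################################################################################################################
9 ########################################################################################################################
12 ########################################################################################################################
15 ########################################################################################################################
18 ##
[... 8266 characters left out ...]
######+==+##########++++*##################################################
219 #################################################*====+##########++++*##################################################
222 ###################################*###***#######*====+##########++++*##################################################
225 #################################################*==========+**======+##################################################
228 ###################################################*=================+##########################################*::-=**#
231 :::::::.:-*##########################################***+==++++++**##############################+:..::..::...:.:..:::..
```

```bash
python3 -c "
from bench import bot
print(bot.sign_off())"
```

```text
the job is handed in; nothing more can be done
None
```

I handed the job in at about 37 s: the ampoule is in its slot, the keeper is shut on its stop, and the R-clip is through the post, snapped over it and let go; no verdict came back, so its success is judged only from my own camera and force readings.

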